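# Regrip a lying culture tube in a sloping rest and run it on the vortex mixer

### The arm

A 6-joint arm with a two-finger parallel gripper is mounted at the origin on the work surface; the furniture and walls round the work are solid. World frame = base frame: x ahead of the robot, y to its left, z up, the work surface at z = 0. Lengths are in mm, angles in rad, forces in N, time in s.
With the tool pointing down it reaches from about 300 to 775 mm from the base axis. Payload 14.6 kg.
Tool frame: the origin (TCP) lies at the very end of the fingers, on their centre line; the grasp point (between the pads) lies 19 mm behind it; z points along the fingers, y is the line along which they close (so a half turn about z gives the same grasp; the last joint's range is limited). The gripper opens to 94 mm and grips with 3 to 60 N. Pads are 16 mm wide; open, the fingers measure 119 mm over their backs; the gripper's body (75 mm by 177 mm) begins 78 mm behind the grasp point.
Start: joints at [1.228, 0.3, 1.521, -0, 1.321, -0.067], TCP at [149.772, 529.204, 168.246] pointing down, gripper open.
Joint ranges: [-3.03, 3.03], [-0.79, 2.21], [0.23, 2.52], [-1.04, 4.18], [0, 3.07], [-2.55, 2.55]. Speed limits (rad/s): [2.22, 2.22, 2.57, 3.14, 3.14, 3.14].

### API

Orientations are given as [roll, pitch, yaw] about the fixed x, y, z axes, in that order (R = Rz(yaw) Ry(pitch) Rx(roll)).
In Python, from cell import manip, camera, get_calibration gives the robot as it stands.
- The arm moves only by the tool arm_command, never from a script. Its argument "targets" is a list of rows, each an object of numbers: "hand": the opening, from -1 (shut) to 1 (fully open), so that 0 is half open; "x", "y", "z": the shift along the tool's x, y, z in m; "yaw": the turn about the tool's z in rad. In form: [{"hand": .., "x": .., "y": .., "z": .., "yaw": ..}, ...]. A call has 1 to 10 rows; each row shifts and turns the commanded pose from where the row before left it, along the tool's axes as they then stand; what a row does not reach is not made up. A row lasts 1/10 s, in which the tool goes at most 50 mm and 8.59 degrees, less where a joint would pass 70% of its speed; a pose out of reach is approached as far as the arm can. A call is refused whole if a number of a shift passes 0.05 or a number of a turn 0.15, either way. A call with a gripper value outside its range is refused whole. The fingers move at their own pace and stop on an object; "newtons" is the grip in N (left out, the last holds). Time passes only in rows, so rows that do not move let the fingers close. It gives the time, the measured TCP pose, the force, the opening and the grip force at its end, in the units of the state.
- manip.read_state(): the state, without advancing time (a new reading comes with each control period).
- camera(name): name is "side" or "top"; returns the picture (480x640x3 uint8, red, green, blue); there is no depth.
- get_calibration(name): a dict with "K" (3x3 intrinsics, pixels), "cam_to_world" (4x4, takes a point from camera to world coordinates). Camera axes: x right, y up, looking along -z (the intrinsics and any distortion apply to the point x, -y, -z); pixel columns grow to the right and rows downward; lengths in mm; the calibration is good to about 2 mm. A picture is of the moment at which its call begins. get_calibration takes no time and is no camera call.
- manip.sign_off(): hands the job in; it is judged then, once.
The state is a dict: "clock": time; "joints": joint angles; "qd": joint speeds; "effort": joint torques, N m; "eef_pos": TCP position; "eef_rot": TCP orientation; "wrist_force": force on the tool from outside, world axes, zero at the start; "moment": the same for the moment, N m; "finger_gap": finger opening in mm; "finger_force": force on a finger pad.
Only numpy, scipy, OpenCV 4.12 (cv2) and the standard library are available. Lean on these libraries where they do the work, as an engineer would, in place of code of your own. Each camera call takes 0.05 s, during which the arm holds its last target. There are 200 camera calls.

### The job

The long capped culture tube lying on the bench has to be shaken on the vortex mixer, which runs while its rubber head is pressed down. Lay the tube in the sloping metal rest, round end at the bottom, and let go of it so that you can take it again by the cap end; then press it upright with its round end in the mixer's head until the head is fully down, keep it down for two seconds, and put the tube back in the rest, cap up. Do not shift the bottles, the vial or the tape standing round about.

Things in the scene. Friction and masses are not known exactly. Their poses are not given: they have to be found in the camera images.
- culture_tube: Opaque white round tube, 26 mm diameter, 150 mm long, 60 g, half-round bottom end, paper label. Light grey eight-sided cap, 32 mm across flats, at z = 122 to 150 mm. Origin at the tip of the round end; +z along the axis to the cap; x, y square to cap flats; centre of mass near z = 66 mm. Starts lying on the bench, axis 13 mm high at the round end, 16 mm at the cap.
- tube_cap (a point): The middle of the tube's cap, on the tube's axis, 136 mm from the tip of the round end; axes as the tube's.
- tube_rest: Aluminium rest, fixed: base plate 120 (x) by 64 by 6 mm; on it an open V trough rising at 45 degrees towards +x, an end stop across its low end (reaches 10 mm above the seated tube's axis). Walls, 44 mm wide over their edges, reach up to that axis and carry only the tube's lowest 80 mm; above that it is clear all round. Origin: centre of base underside, z up.
- rest_seat (a point): Where the tip of the tube's round end lies when the tube is seated in the trough against the stop; 34 mm above the bench. The seated tube's axis runs from here 45 degrees upward towards the rest's +x.
- rest_top (a point): Where the middle of the cap (point tube_cap) lies when the tube is seated, 136 mm up the slope from rest_seat; axes as the rest's.
- vortex_mixer: Blue vortex mixer, 153 (x) by 116 (y) by 92 mm high without its head, fixed; origin under the middle of its housing, front with knob faces -x, z up. The head is centred 16.5 mm to +x of the origin.
- head_floor (a point): The centre of the flat floor of the mixer's black rubber head (a round dish 60 mm across outside, 45 mm across inside, its rim 8 mm above the floor); about 132 mm above the bench when up. The point goes down with the head.
- mixer_head (a joint): How far the sprung head is pressed down, in m: 0 up, 0.008 fully down (a hard stop). It starts to move at about 2 N and needs about 8 N to be fully down; it springs back.
- glue_bottle: Bystander: the white glue bottle with a pointed red top, 28x39x120 mm, standing on the bench; origin at the centre of its underside.
- tape_roll: Bystander: the roll of brown tape, 96 mm across, 48 mm high, lying flat on the bench; origin at the centre of its underside.
- dropper_3: Bystander: the small white dropper bottle, 25 mm across, 77 mm high, standing on the bench; origin at the centre of its underside.
- vial_blue: Bystander: the glass vial with a wide screw cap, 24 mm across, 48 mm high, standing on the bench; origin at the centre of its underside.

How it is judged:
By the outcome, as a careful person would: the job done as asked, in the order asked, and still so for the second after the job is handed in, with the robot touching nothing.
It also fails if it takes over 62 s, if anything falls off the work surface, if the arm or the gripper's body presses on something with over 40 N, if the wrist force passes 120 N, or if a joint passes its speed limit or range.

## Working session

There is one attempt and no reset: what is moved stays moved. The work goes in short steps, Python scripts to look and compute and a tool call to move; the robot and the scene stay as the last step left them, time stands still between calls to the robot, and variables do not carry over. Pictures are saved under pics/ and viewed, at most 10 in all, crops included, and the job is handed in when it is done.

Besides the shell and the picture viewer there is one more tool, called after ">>>" by a JSON object that holds its "name" and its "arguments". arm_command: Moves the arm, as the interface text tells. Its arguments: {"type":"object","properties":{"targets":{"type":"array"},"newtons":{"type":"number"}},"required":["targets"]}

```bash
ls; mkdir -p pics
python3 - <<'E'
from cell import manip,camera,get_calibration
import cv2,numpy as np
for n in("side","top"):
    im=camera(n); cv2.imwrite(f"pics/{n}0.png",im[:,:,::-1]); c=get_calibration(n); print(n,np.round(c["K"],1).tolist(),np.round(c["cam_to_world"],3).tolist(),[k for k in c])
print(manip.read_state())
E
```

```text
pics
side [[483.3, 0.0, 321.6], [0.0, 483.3, 237.0], [0.0, 0.0, 1.0]] [[0.833, 0.259, -0.488, 48.77], [-0.552, 0.424, -0.718, -692.021], [0.021, 0.868, 0.497, 525.82], [0.0, 0.0, 0.0, 1.0]] ['K', 'cam_to_world']
top [[574.7, 0.0, 325.8], [0.0, 574.7, 236.1], [0.0, 0.0, 1.0]] [[-0.028, 0.987, -0.156, 255.076], [-1.0, -0.029, -0.004, -75.254], [-0.008, 0.156, 0.988, 1391.26], [0.0, 0.0, 0.0, 1.0]] ['K', 'cam_to_world']
{'clock': 0.1, 'joints': array([ 1.22842719e+00,  3.00400001e-01,  1.52153176e+00,  9.61827929e-06,
        1.32069268e+00, -6.66103505e-02]), 'qd': array([ 1.75344976e-04, -2.34501259e-03,  9.82018575e-05, -5.48580593e-05,
       -6.51379114e-04,  1.46785227e-03]), 'effort': array([ 9.74011527e-04, -5.32633138e+01, -3.53299284e+01,  7.10514723e-02,
        2.33949046e-02, -2.48246309e-06]), 'eef_pos': array([149.66462212, 528.95692701, 167.74621021]), 'eef_rot': array([-3.14056377e+00, -7.79729796e-05,  2.86583144e+00]), 'wrist_force': array([-0.29467755,  0.07379915,  0.37244596]), 'moment': array([-0.02328984,  0.01504676,  0.01933894]), 'finger_force': 0.0, 'finger_gap': 94.03438433465269}
```

View pics/side0.png

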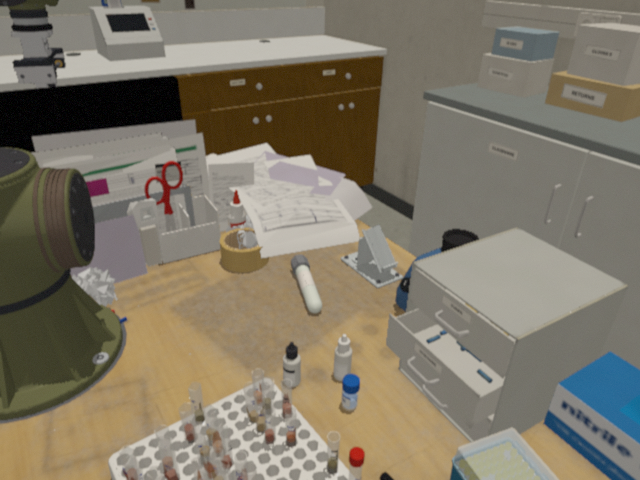

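View pics/top0.png

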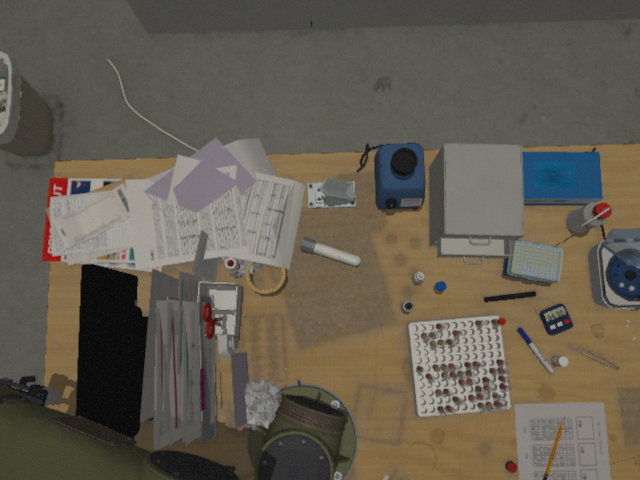

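```bash
cat > h.py <<'E'
from cell import manip,camera,get_calibration
import cv2,numpy as np
def ray(n,p):
    c=get_calibration(n);K=np.array(c["K"]);T=np.array(c["cam_to_world"])
    d=np.linalg.inv(K)@[p[0],p[1],1]; d=T[:3,:3]@(d*[1,-1,-1]); return T[:3,3],d/np.linalg.norm(d)
def onz(n,p,z):
    o,d=ray(n,p); return o+d*(z-o[2])/d[2]
def proj(n,P):
    c=get_calibration(n);T=np.array(c["cam_to_world"]);q=T[:3,:3].T@(np.array(P)-T[:3,3]);q=np.array(c["K"])@(q*[1,-1,-1]);return q[:2]/q[2]
def two(pt,ps):
    (a,d),(b,e)=ray("top",pt),ray("side",ps); s=np.linalg.lstsq(np.c_[d,-e],b-a,rcond=None)[0]
    p,q=a+s[0]*d,b+s[1]*e; return (p+q)/2,np.linalg.norm(p-q)
E
python3 - <<'E'
from h import *
t=cv2.imread("pics/top0.png");s=cv2.imread("pics/side0.png")
a=cv2.resize(t[130:290,215:455],None,fx=3.3,fy=3.3,interpolation=cv2.INTER_CUBIC);cv2.imwrite("pics/t1.png",a)
b=cv2.resize(s[180:420,210:490],None,fx=2.5,fy=2.5,interpolation=cv2.INTER_CUBIC);cv2.imwrite("pics/s1.png",b)
E
```

```text
(no output)
```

View pics/t1.png

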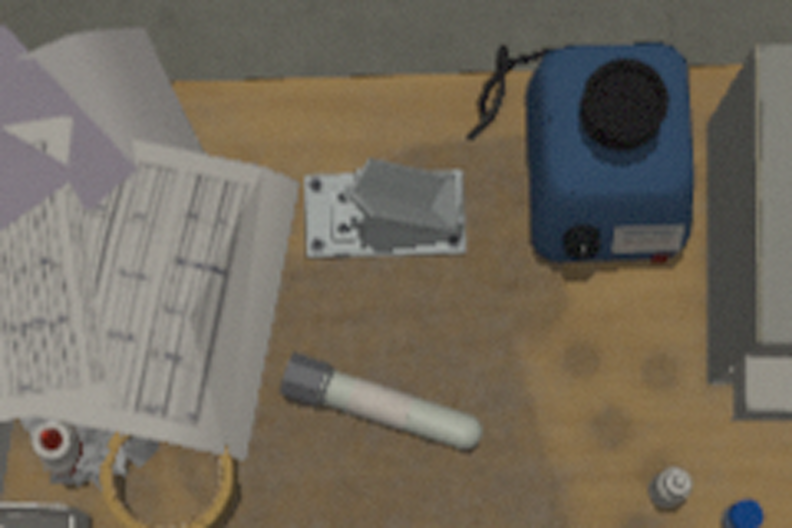

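View pics/s1.png

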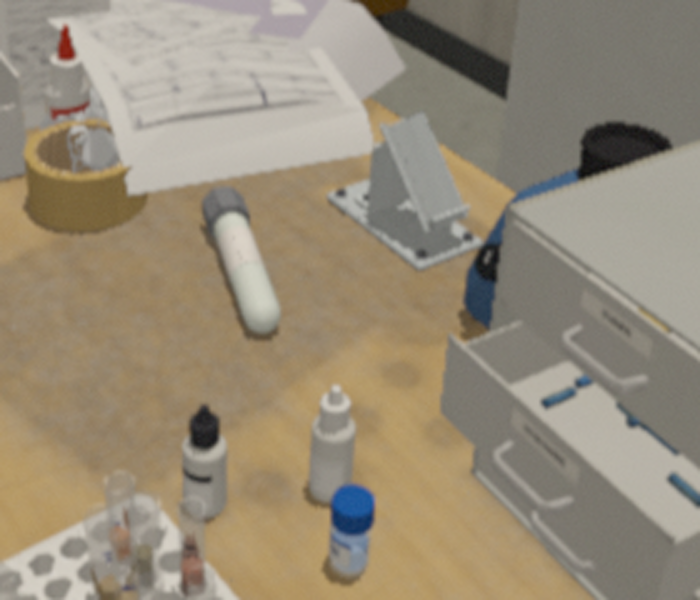

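Run:
```python
from h import *
T=lambda u,v:(215+(u+.5)/3.3-.5,130+(v+.5)/3.3-.5)
S=lambda u,v:(210+(u+.5)/2.5-.5,180+(v+.5)/2.5-.5)
print("plate",[np.round(onz("top",T(*p),6)[:2],1).tolist() for p in((305,175),(463,170),(466,252),(307,257))])
print("plate side",[np.round(onz("side",S(*p),6)[:2],1).tolist() for p in((328,198),(420,264),(483,240))])
print("tip",onz("top",T(481,430),13),"cap end",onz("top",T(284,373),16), onz("top",T(308,380),16))
print("side tip",onz("side",S(263,331),8),"cap",onz("side",S(224,208),16))
print("dish top", onz("top",T(625,103),140), two(T(625,103),S(626,150)))
print("dish L/R", onz("top",T(582,103),140),onz("top",T(667,103),140))
print("mixer top corners",[np.round(onz("top",T(*p),92)[:2],1).tolist() for p in((530,50),(688,50),(690,258),(533,258))])
img=cv2.imread("pics/top0.png")
g=cv2.cvtColor(img,cv2.COLOR_BGR2HSV)
# tube mask: low saturation bright
m=((g[...,1]<45)&(g[...,2]>150)).astype(np.uint8); 
sub=np.zeros_like(m); sub[230:275,300:368]=m[230:275,300:368]
n,l,st,ce=cv2.connectedComponentsWithStats(sub); k=1+np.argmax(st[1:,4]); print(st[k],ce[k]);r=cv2.fitLine(np.argwhere(l==k)[:,::-1].astype(np.float32),2,0,.01,.01).ravel();print(r)
a=onz("top",r[2:]-20*r[:2],15);b=onz("top",r[2:]+20*r[:2],14);print(a,b,np.arctan2(*(a-b)[1::-1]))
```

```text
plate [[608.8, -27.3], [609.1, -146.0], [546.2, -146.0], [545.9, -27.4]]
plate side [[544.3, -35.0], [549.4, -145.2], [610.6, -146.2]]
tip [ 411.78065126 -151.78183007   13.        ] cap end [457.59037358  -8.88902123  16.        ] [451.89902405 -26.36143861  16.        ]
side tip [ 406.71924627 -151.62812916    8.        ] cap [457.46260674 -17.07838699  16.        ]
dish top [ 618.41300264 -251.07226269  140.        ] (array([ 620.53648946, -252.36766697,  135.01222546]), np.float64(1.718748458411546))
dish L/R [ 619.29820407 -221.82045214  140.        ] [ 617.54871747 -279.63288707  140.        ]
mixer top corners [[673.3, -192.3], [669.9, -304.4], [519.3, -297.6], [522.5, -188.2]]
[315 244  44  19 292] [335.81506849 253.16780822]
[9.4706142e-01 3.2105237e-01 3.3581506e+02 2.5316780e+02]
[446.67427245 -47.70451694  15.        ] [ 412.94433997 -138.15009447   14.        ] 1.2138410710853194
```

Run:
```python
from h import *
T=lambda u,v:(215+(u+.5)/3.3-.5,130+(v+.5)/3.3-.5)
S=lambda u,v:(210+(u+.5)/2.5-.5,180+(v+.5)/2.5-.5)
for p in((432,228),(467,208)):print("stop",onz("side",S(*p),41))
for p in((383,122),(422,115)):print("walltop",onz("side",S(*p),91))
t=cv2.imread("pics/top0.png")[232:278,298:372].astype(int); 
g=cv2.cvtColor(t.astype(np.uint8),cv2.COLOR_BGR2HSV)
m=(g[...,1]<60).astype(np.uint8); m=cv2.morphologyEx(m,cv2.MORPH_OPEN,np.ones((3,3)))
c=max(cv2.findContours(m,0,1)[0],key=cv2.contourArea);r=cv2.minAreaRect(c);print(r,cv2.contourArea(c))
rr=cv2.fitLine(np.argwhere(m>0)[:,::-1].astype(np.float32),2,0,.01,.01).ravel();print(rr)
bx=cv2.boxPoints(r)+[298,232];print(bx, [np.round(onz("top",p,15)[:2],1).tolist() for p in bx])
o=cv2.resize(t.astype(np.uint8),None,fx=7,fy=7,interpolation=cv2.INTER_NEAREST)
s=cv2.imread("pics/side0.png")[215:295,325:415]
cv2.drawContours(o,[(c*7+3)],-1,(0,0,255),1)
s=cv2.resize(s,None,fx=4.2,fy=4.2,interpolation=cv2.INTER_CUBIC)[:322]
W=np.zeros((600,790,3),np.uint8);W[:200,:518]=0;o=o[:320];W[:o.shape[0],:o.shape[1]]=o
s=s[:600-322]; 
s2=cv2.resize(cv2.imread("pics/side0.png")[220:290,335:410],None,fx=3.6,fy=3.6,interpolation=cv2.INTER_CUBIC);W[330:330+s2.shape[0],:s2.shape[1]]=s2
t2=cv2.resize(cv2.imread("pics/top0.png")[175:215,300:362],None,fx=6,fy=6,interpolation=cv2.INTER_CUBIC);W[330:570,400:772]=t2
cv2.imwrite("pics/z.png",W)
```

```text
stop [ 551.57565043 -151.78518085   41.        ]
stop [ 591.06870978 -144.85289629   41.        ]
walltop [560.46060579 -77.37093606  91.        ]
walltop [592.70300501 -84.06166303  91.        ]
((32.349998474121094, 20.44999885559082), (62.2968635559082, 14.546475410461426), 18.434947967529297) 676.0
[ 0.9513348   0.30815926 30.858871   19.615591  ]
[[298.50000191 249.5       ]
 [303.10000038 235.70000076]
 [362.19999695 255.39999771]
 [357.59999847 269.19999695]] [[441.2, -3.1], [474.7, -15.0], [422.5, -156.4], [389.4, -144.1]]
```

View pics/z.png

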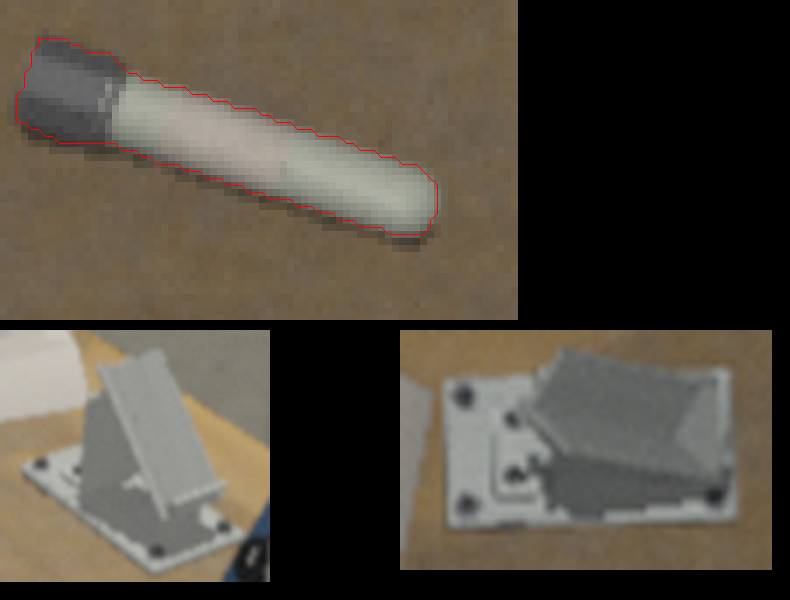

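>>> {"name": "arm_command", "arguments": {"targets": [{"hand": 1,"z": -0.01,"yaw": 0.147},{"hand": 1,"z": -0.01,"yaw": 0.147},{"hand": 1,"z": -0.01,"yaw": 0.147},{"hand": 1,"z": -0.01,"yaw": 0.147},{"hand": 1,"z": -0.01,"yaw": 0.147},{"hand": 1,"z": -0.01,"yaw": 0.147},{"hand": 1,"z": -0.01,"yaw": 0.147},{"hand": 1,"z": -0.01,"yaw": 0.147},{"hand": 1,"z": -0.01,"yaw": 0.147},{"hand": 1,"z": -0.01,"yaw": 0.147}]}}

```text
schema error: expected keys hand, x, y, z, yaw
```

>>> {"name": "arm_command", "arguments": {"targets": [{"hand": 1,"x": 0,"y": 0,"z": -0.01,"yaw": 0.147},{"hand": 1,"x": 0,"y": 0,"z": -0.01,"yaw": 0.147},{"hand": 1,"x": 0,"y": 0,"z": -0.01,"yaw": 0.147},{"hand": 1,"x": 0,"y": 0,"z": -0.01,"yaw": 0.147},{"hand": 1,"x": 0,"y": 0,"z": -0.01,"yaw": 0.147},{"hand": 1,"x": 0,"y": 0,"z": -0.01,"yaw": 0.147},{"hand": 1,"x": 0,"y": 0,"z": -0.01,"yaw": 0.147},{"hand": 1,"x": 0,"y": 0,"z": -0.01,"yaw": 0.147},{"hand": 1,"x": 0,"y": 0,"z": -0.01,"yaw": 0.147},{"hand": 1,"x": 0,"y": 0,"z": -0.01,"yaw": 0.147}]}}

```text
clock: 1.1
eef_pos: [149.7, 529.1, 268.3]
eef_rot: [-3.141, 0.001, 1.39]
wrist_force: [0.3, 0.2, 0.8]
finger_gap: 93.9
finger_force: 0.0
```

>>> {"name": "arm_command", "arguments": {"targets": [{"hand": 1,"x": 0,"y": 0,"z": 0,"yaw": 0.147},{"hand": 1,"x": -0.0305,"y": 0.033,"z": 0,"yaw": 0},{"hand": 1,"x": -0.0305,"y": 0.033,"z": 0,"yaw": 0},{"hand": 1,"x": -0.0305,"y": 0.033,"z": 0,"yaw": 0},{"hand": 1,"x": -0.0305,"y": 0.033,"z": 0,"yaw": 0},{"hand": 1,"x": -0.0305,"y": 0.033,"z": 0,"yaw": 0},{"hand": 1,"x": -0.0305,"y": 0.033,"z": 0,"yaw": 0},{"hand": 1,"x": -0.0305,"y": 0.033,"z": 0,"yaw": 0},{"hand": 1,"x": -0.0305,"y": 0.033,"z": 0,"yaw": 0},{"hand": 1,"x": -0.0305,"y": 0.033,"z": 0,"yaw": 0}]}}

```text
clock: 2.1
eef_pos: [345.0, 173.1, 268.2]
eef_rot: [3.141, -0.0, 1.249]
wrist_force: [1.1, 0.2, 0.4]
finger_gap: 93.8
finger_force: 0.0
```

>>> {"name": "arm_command", "arguments": {"targets": [{"hand": 0.3,"x": -0.03,"y": 0.033,"z": 0,"yaw": 0},{"hand": 0.3,"x": -0.03,"y": 0.033,"z": 0,"yaw": 0},{"hand": 0.3,"x": -0.03,"y": 0.033,"z": 0,"yaw": 0},{"hand": 0.3,"x": -0.03,"y": 0.033,"z": 0.02,"yaw": 0},{"hand": 0.3,"x": -0.03,"y": 0.033,"z": 0.04,"yaw": 0},{"hand": 0.3,"x": 0,"y": 0,"z": 0.045,"yaw": 0},{"hand": 0.3,"x": 0,"y": 0,"z": 0.045,"yaw": 0},{"hand": 0.3,"x": 0,"y": 0,"z": 0.03,"yaw": 0},{"hand": 0.3,"x": 0,"y": 0,"z": 0,"yaw": 0}]}}

```text
clock: 3.0
eef_pos: [447.8, -13.1, 91.5]
eef_rot: [-3.135, 0.001, 1.249]
wrist_force: [0.7, -0.2, 1.0]
finger_gap: 61.4
finger_force: 0.0
```

Run:
```python
from h import *
s=manip.read_state();print(s["eef_pos"],s["eef_rot"],s["finger_gap"])
a=camera("side")[:,:,::-1];b=camera("top")[:,:,::-1]
W=np.hstack([cv2.resize(a[200:350,230:400],(450,397)),cv2.resize(b[200:300,270:370][:,:88],(349,397))]);cv2.imwrite("pics/hover.png",W)
```

```text
[447.75873767 -13.10470053  91.5149044 ] [-3.13475482e+00  1.49157162e-03  1.24859062e+00] 61.44066812034127
```

View pics/hover.png

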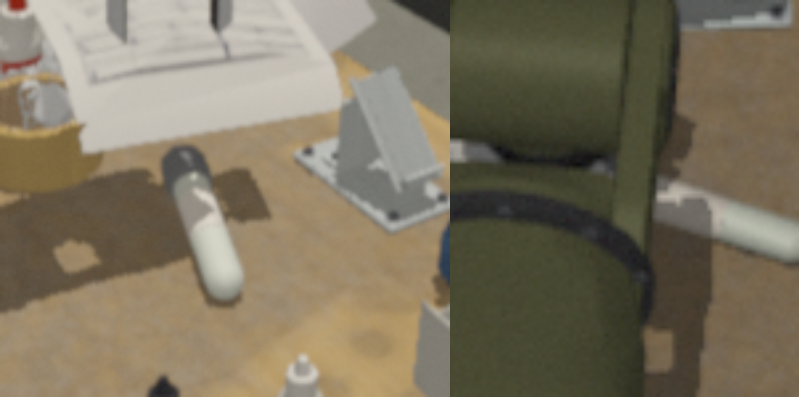

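>>> {"name": "arm_command", "arguments": {"targets": [{"hand": 0.3,"x": -0.007,"y": 0.009,"z": 0.035,"yaw": 0},{"hand": 0.3,"x": 0,"y": 0,"z": 0.035,"yaw": 0},{"hand": 0.3,"x": 0,"y": 0,"z": 0.012,"yaw": 0},{"hand": 0.3,"x": 0,"y": 0,"z": 0.005,"yaw": 0},{"hand": -1,"x": 0,"y": 0,"z": 0,"yaw": 0},{"hand": -1,"x": 0,"y": 0,"z": 0,"yaw": 0},{"hand": -1,"x": 0,"y": 0,"z": 0,"yaw": 0},{"hand": -1,"x": 0,"y": 0,"z": 0,"yaw": 0}], "newtons": 8}}

```text
clock: 3.9
eef_pos: [456.9, -22.7, 8.7]
eef_rot: [3.14, -0.0, 1.249]
wrist_force: [-0.2, 0.9, -0.8]
finger_gap: 32.4
finger_force: 0.0
```

>>> {"name": "arm_command", "arguments": {"targets": [{"hand": 0,"x": 0,"y": 0,"z": 0,"yaw": 0},{"hand": 0,"x": 0,"y": 0,"z": 0.003,"yaw": 0},{"hand": -1,"x": 0,"y": 0,"z": 0.002,"yaw": 0},{"hand": -1,"x": 0,"y": 0,"z": 0,"yaw": 0},{"hand": -1,"x": 0,"y": 0,"z": 0,"yaw": 0},{"hand": -1,"x": 0,"y": 0,"z": 0,"yaw": 0},{"hand": -1,"x": 0,"y": 0,"z": 0,"yaw": 0}], "newtons": 8}}

```text
clock: 4.6
eef_pos: [456.4, -22.7, 2.9]
eef_rot: [3.142, 0.0, 1.249]
wrist_force: [0.9, -0.1, 0.2]
finger_gap: 10.4
finger_force: 0.0
```

Run:
```python
from h import *
s=manip.read_state();print(s["eef_pos"],s["finger_gap"],s["finger_force"])
print(proj("side",s["eef_pos"]),proj("top",s["eef_pos"]))
a=camera("side")[:,:,::-1];b=camera("top")[:,:,::-1]
W=np.hstack([cv2.resize(a[200:350,230:400],(450,397)),cv2.resize(b[200:300,282:370],(349,397))]);cv2.imwrite("pics/g1.png",W)
```

```text
[456.43377695 -22.74975488   2.90446917] 10.407187040024006 0.0
[300.37263938 270.07047031] [306.67175623 243.76134987]
```

View pics/g1.png

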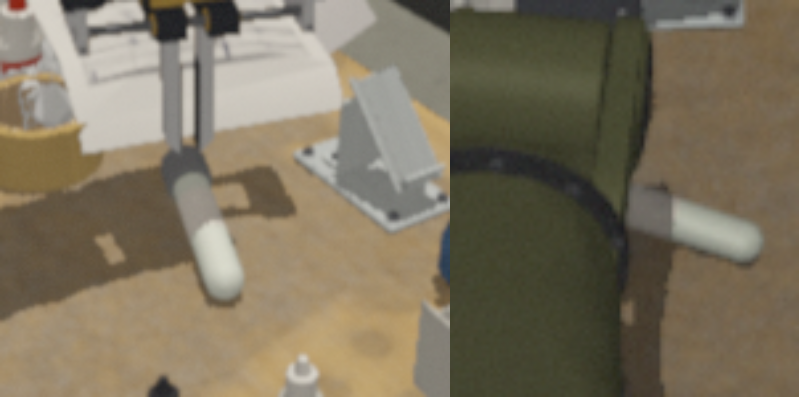

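Run:
```python
from h import *
print("hover tcp",proj("side",[447.8,-13.1,91.5]),"seen about",230+168*170/450,200+33*150/397)
ax=np.array([.315,.949,0]);tip=np.array([411.5,-151.6,13])
for z in(0,75,122,136,150):
    P=tip+ax*z;print(z,P.round(0),proj("side",P),[(proj("side",P)-[230,200])*[450/170,397/150]])
```

```text
hover tcp [293.67604428 229.20552312] seen about 293.4666666666667 212.46851385390428
0 [ 412. -152.   13.] [317.30196405 308.81644181] [array([231.09343424, 288.00084931])]
75 [435. -80.  13.] [306.85163853 283.8274037 ] [array([203.43080788, 221.86319513])]
122 [450. -36.  13.] [301.02659237 269.89843083] [array([188.01156803, 184.99784692])]
136 [454. -23.  13.] [299.38615975 265.97579386] [array([183.66924639, 174.61593441])]
150 [459.  -9.  13.] [297.78631014 262.15019983] [array([179.43435037, 164.49086222])]
```

>>> {"name": "arm_command", "arguments": {"targets": [{"hand": 0,"x": 0,"y": 0,"z": 0,"yaw": 0},{"hand": 0,"x": 0,"y": 0,"z": 0,"yaw": 0},{"hand": 0.2,"x": 0,"y": 0,"z": -0.02,"yaw": 0},{"hand": 0.2,"x": 0,"y": 0,"z": -0.02,"yaw": 0},{"hand": 0.2,"x": 0,"y": 0,"z": 0,"yaw": 0},{"hand": 0.2,"x": 0,"y": 0,"z": 0,"yaw": 0}]}}

```text
clock: 5.3
eef_pos: [456.4, -22.7, 42.6]
eef_rot: [3.141, -0.0, 1.249]
wrist_force: [-0.6, -0.3, -0.1]
finger_gap: 47.3
finger_force: 0.0
```

Run:
```python
from h import *
s=manip.read_state();print(s["eef_pos"],s["finger_gap"],s["finger_force"])
p=proj("side",s["eef_pos"])
f=lambda p:tuple(int(v) for v in (np.array(p)-[250,200]+.5)*5)
a=camera("side")[:,:,::-1];W=cv2.resize(a[200:320,250:400],None,fx=5,fy=5,interpolation=cv2.INTER_CUBIC)
cv2.circle(W,f(p),3,(0,0,255),-1)
yw=s["eef_rot"][2]
for k in(-1,1): cv2.circle(W,f(proj("side",s["eef_pos"]+k*s["finger_gap"]/2*np.array([np.sin(yw),-np.cos(yw),0]))),3,(0,255,0),-1)
ax=np.array([.315,.949,0]);tip=np.array([411.5,-151.6,13])
for z in(0,122,150):cv2.circle(W,f(proj("side",tip+ax*z)),3,(255,0,0),-1)
cv2.imwrite("pics/g2.png",W)
```

```text
[456.39523743 -22.73424182  42.63597183] 47.26368764312193 0.0
```

View pics/g2.png

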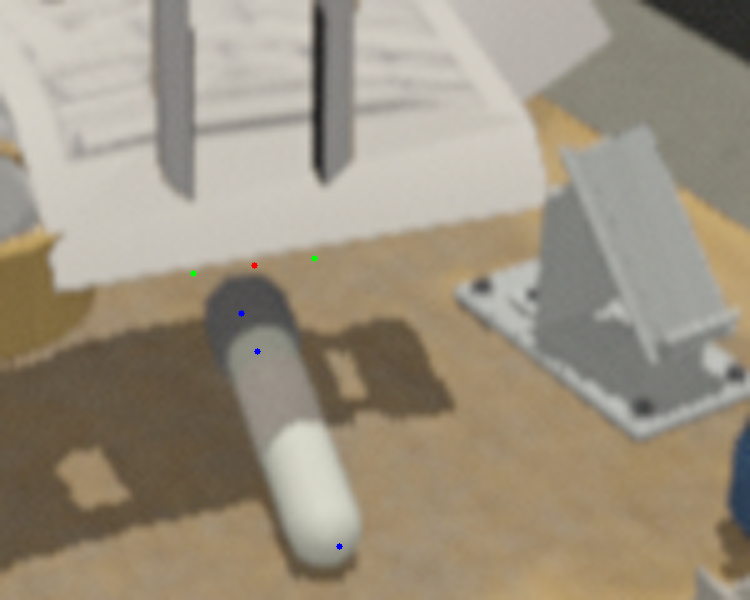

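>>> {"name": "arm_command", "arguments": {"targets": [{"hand": 0.1,"x": 0,"y": 0,"z": 0.03,"yaw": 0},{"hand": 0.1,"x": 0,"y": 0,"z": 0.01,"yaw": 0},{"hand": 0.1,"x": 0,"y": 0,"z": 0.003,"yaw": 0},{"hand": 0.1,"x": 0,"y": 0,"z": 0.002,"yaw": 0}]}}

```text
clock: 5.75
eef_pos: [456.3, -22.7, -2.3]
eef_rot: [-3.141, 0.0, 1.249]
wrist_force: [0.6, 0.5, 0.7]
finger_gap: 51.7
finger_force: 0.0
```

Run:
```python
from h import *
s=manip.read_state();print(s["eef_pos"],s["wrist_force"],s["finger_gap"],s["joints"])
# initial gripper: dark/grey pixel check, fingertip positions expected
P=np.array([149.7,529,168]);print(proj("side",P),proj("top",P),proj("side",P+[0,0,35]),proj("top",P+[0,0,35]),proj("side",P+[0,0,116]),proj("top",P+[0,0,116]))
```

```text
[456.33889628 -22.7342418   -2.2808368 ] [0.62803148 0.47037017 0.66672062] 51.72257454667175 [-1.29945678e-01  3.29373243e-01  1.93345838e+00 -4.23614389e-05
  8.79487793e-01  1.92046431e-01]
[ 59.56568666 134.63471677] [ 41.37297214 386.12818645] [ 55.7048797  119.47742145] [ 32.75098265 387.9022431 ] [46.27756623 82.4663572 ] [ 10.67949147 392.44366313]
```

>>> {"name": "arm_command", "arguments": {"targets": [{"hand": 0.1,"x": 0,"y": 0,"z": 0.004,"yaw": 0},{"hand": 0.1,"x": 0,"y": 0,"z": 0.003,"yaw": 0},{"hand": 0.1,"x": 0,"y": 0,"z": 0,"yaw": 0}]}}

```text
clock: 6.05
eef_pos: [456.4, -22.7, -9.2]
eef_rot: [-3.142, 0.0, 1.249]
wrist_force: [-0.4, 0.0, 0.7]
finger_gap: 51.5
finger_force: 0.0
```

>>> {"name": "arm_command", "arguments": {"targets": [{"hand": 0.1,"x": 0,"y": 0,"z": 0.004,"yaw": 0},{"hand": 0.1,"x": 0,"y": 0,"z": 0.003,"yaw": 0},{"hand": 0.1,"x": 0,"y": 0,"z": 0,"yaw": 0}]}}

```text
clock: 6.35
eef_pos: [456.1, -22.7, -16.5]
eef_rot: [-3.141, 0.0, 1.249]
wrist_force: [0.8, 0.1, 0.8]
finger_gap: 51.5
finger_force: 0.0
```

Run:
```python
from h import *
s=manip.read_state();print(s["eef_pos"],s["wrist_force"],s["finger_gap"],s["joints"])
p=proj("side",s["eef_pos"])
f=lambda p:tuple(int(v) for v in (np.array(p)-[270,220]+.5)*8)
a=camera("side")[:,:,::-1];W=cv2.resize(a[220:290,270:345],None,fx=8,fy=8,interpolation=cv2.INTER_CUBIC)
cv2.circle(W,f(p),3,(0,0,255),-1)
cv2.circle(W,f(proj("side",s["eef_pos"]+[0,0,32])),3,(255,0,0),-1)
cv2.imwrite("pics/g3.png",W)
```

```text
[456.1469375  -22.71221757 -16.5300385 ] [0.80393047 0.06758366 0.82176766] 51.49073223206698 [-1.29973704e-01  3.55828257e-01  1.94047415e+00 -1.40277065e-06
  8.45938634e-01  1.92075567e-01]
```

View pics/g3.png

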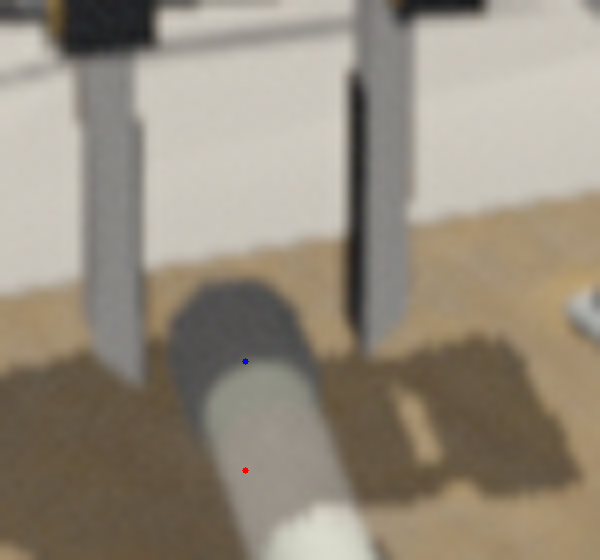

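>>> {"name": "arm_command", "arguments": {"targets": [{"hand": 0.1,"x": 0,"y": 0,"z": 0.004,"yaw": 0},{"hand": 0.1,"x": 0,"y": 0,"z": 0.004,"yaw": 0},{"hand": 0.1,"x": 0,"y": 0,"z": 0,"yaw": 0}]}}

```text
clock: 6.7
eef_pos: [456.0, -22.7, -24.7]
eef_rot: [-3.141, 0.0, 1.249]
wrist_force: [-0.4, -0.4, 0.3]
finger_gap: 51.8
finger_force: 0.0
```

>>> {"name": "arm_command", "arguments": {"targets": [{"hand": -1,"x": 0,"y": 0,"z": 0,"yaw": 0},{"hand": -1,"x": 0,"y": 0,"z": 0,"yaw": 0},{"hand": -1,"x": 0,"y": 0,"z": 0,"yaw": 0},{"hand": -1,"x": 0,"y": 0,"z": 0,"yaw": 0},{"hand": -1,"x": 0,"y": 0,"z": 0,"yaw": 0}], "newtons": 6}}

```text
clock: 7.2
eef_pos: [456.4, -22.7, -24.1]
eef_rot: [3.141, -0.0, 1.249]
wrist_force: [-0.4, 0.6, 0.4]
finger_gap: 32.0
finger_force: 5.9
```

>>> {"name": "arm_command", "arguments": {"targets": [{"hand": -1,"x": 0,"y": 0,"z": -0.01,"yaw": 0},{"hand": -1,"x": 0,"y": 0,"z": -0.02,"yaw": 0},{"hand": -1,"x": 0,"y": 0,"z": -0.03,"yaw": 0},{"hand": -1,"x": 0,"y": 0,"z": -0.03,"yaw": 0},{"hand": -1,"x": 0,"y": 0,"z": -0.03,"yaw": 0},{"hand": -1,"x": 0,"y": 0,"z": -0.03,"yaw": 0},{"hand": -1,"x": 0,"y": 0,"z": -0.02,"yaw": 0},{"hand": -1,"x": 0,"y": 0,"z": 0,"yaw": 0},{"hand": -1,"x": 0,"y": 0,"z": 0,"yaw": 0}]}}

```text
clock: 8.1
eef_pos: [456.2, -22.7, 145.7]
eef_rot: [3.141, -0.0, 1.249]
wrist_force: [0.9, 0.3, -1.4]
finger_gap: 31.6
finger_force: 6.0
```

```bash
cat >> h.py <<'E'
def tube(n,ref):
    "tube body in a picture: light pixels that differ from the picture ref; its end points"
    a=camera(n)[:,:,::-1]; r=cv2.imread(ref)
    g=cv2.cvtColor(np.ascontiguousarray(a),cv2.COLOR_BGR2HSV)
    d=np.abs(a.astype(int)-r).max(2)
    m=((d>25)&(g[...,1]<60)&(g[...,2]>120)).astype(np.uint8); m=cv2.morphologyEx(m,cv2.MORPH_OPEN,np.ones((3,3)))
    k,l,st,ce=cv2.connectedComponentsWithStats(m); out=[]
    for i in np.argsort(-st[1:,4])[:4]+1:
        if st[i,4]<60: continue
        p=np.argwhere(l==i)[:,::-1].astype(np.float32); v=cv2.fitLine(p,2,0,.01,.01).ravel(); t=(p-v[2:])@v[:2]
        out.append((int(st[i,4]),(v[2:]+v[:2]*t.min()).round(1).tolist(),(v[2:]+v[:2]*t.max()).round(1).tolist(),a[l==i].mean(0).round().tolist()))
    return a,out
E
python3 - <<'E'
from h import *
s=manip.read_state();print(s["eef_pos"],s["wrist_force"],s["moment"],s["finger_gap"],s["finger_force"])
a,o=tube("side","pics/side0.png");print(*o,sep="\n");cv2.imwrite("pics/l1.png",a)
e=s["eef_pos"];print("grip",proj("side",e+[0,0,19]),proj("side",e+[0,0,49]),"hang tip",proj("side",e+[0,0,49-136]),"horiz tip",proj("side",e+[-43,-129,49]))
E
```

```text
[456.18813202 -22.69517307 145.65484814] [ 0.93195478  0.30168869 -1.38058435] [-0.02362531  0.06762179 -0.03052051] 31.637499127822778 5.999940363544738
(1192, [78.19999694824219, 267.20001220703125], [79.30000305175781, 223.6999969482422], [126.0, 121.0, 129.0])
(814, [276.3999938964844, 95.5999984741211], [314.6000061035156, 93.4000015258789], [125.0, 127.0, 129.0])
(772, [41.29999923706055, 80.69999694824219], [58.29999923706055, 45.70000076293945], [174.0, 183.0, 186.0])
(661, [39.29999923706055, 32.5], [41.900001525878906, -1.2000000476837158], [120.0, 130.0, 132.0])
grip [300.20435009 194.18949317] [300.19494078 178.52251397] hang tip [300.2351323  245.44341181] horiz tip [320.31882878 213.02039585]
```

```bash
sed -i 's/def tube(n,ref):/def tube(n,ref,roi=(270,140,350,290),vmin=140):/; s/    k,l,st,ce=/    q=m.copy(); q[roi[1]:roi[3],roi[0]:roi[2]]=0; m=m-q; k,l,st,ce=/; s/>120)/>vmin)/' h.py
python3 - <<'E'
from h import *
a,o=tube("side","pics/side0.png");print(*o,sep="\n")
g=cv2.cvtColor(np.ascontiguousarray(a),cv2.COLOR_BGR2HSV)
for y in range(150,262,5):print(y," ".join("%3d"%v for v in a[y,272:340:4].max(1)))
E
```

```text
(405, [301.3999938964844, 191.8000030517578], [306.79998779296875, 222.10000610351562], [137.0, 147.0, 152.0])
(116, [301.3999938964844, 240.10000610351562], [310.6000061035156, 223.60000610351562], [137.0, 149.0, 149.0])
(75, [307.79998779296875, 253.1999969482422], [319.29998779296875, 249.89999389648438], [152.0, 164.0, 164.0])
150 194  70  73 120 130  77  74  74  72  57 122 133  67  73  69  71  73
155 174 173 146 122 131  76  88 123 157 109 121 134  75  73  71  71  71
160 199 204 203 118 131 196 209 209 209 137 124 127  72  73  70  69  73
165 200 176 176 116 132 168 191 203 207 137 124 126  77  73  70  69  69
170 172 173 172 122 133 164 173 173 174 106 126 122 175 177 170 134  86
175 174 174 173 137 132 138  85  82  77  59 126 139 175 174 174 174 173
180 192 189 185 141 131  80  83  82  83  72 125 141 203 209 192 175 174
185 202 196 192 196 137  79  83  83  85  76 123 174 198 195 194 185 176
190 200 197 197 193 180 120  95  96 108  82 177 175 174 173 176 176 194
195 192 191 202 200 196 193 140 148 148 139 176 192 193 187 185 194 195
200 201 188 195 206 202 200 154 149 153 146 200
[... 188 characters left out ...]
 200 198 187 150 156 154 147 189 194 195 188 193 199
220 201 198 192 194 191 189 192 152 155 158 148 151 186 175 166 170 181
225 200 203 194 177 160 155 149 152 151 148 144 188 196 197 196 197 196
230 184 197 197 198 198 198 197 193 145 149 163 153 196 196 198 201 203
235 201 199 198 198 196 198 198 199 142 192 202 184 202 200 201 201 200
240 199 197 197 197 199 200 201 201 145 193 202 191 198 197 198 198 197
245 198 199 198 198 197 197 197 195 162 188 203 197 189 195 193 180 168
250 198 196 195 195 196 196 193 192 174 170 186 179 155 163 163 159 159
255 187 178 160 156 153 153 152 155 158 142 146 141 160 156 156 160 162
260 156 159 158 155 155 158 159 158 160 157 158 160 156 158 158 156 159
```

>>> {"name": "arm_command", "arguments": {"targets": [{"hand": -1,"x": 0,"y": 0,"z": -0.005,"yaw": -0.08},{"hand": -1,"x": 0,"y": 0,"z": -0.005,"yaw": -0.08},{"hand": -1,"x": 0,"y": 0,"z": -0.005,"yaw": -0.08},{"hand": -1,"x": 0,"y": 0,"z": -0.005,"yaw": -0.08},{"hand": -1,"x": 0,"y": 0,"z": 0,"yaw": 0}], "newtons": 12}}

```text
clock: 8.7
eef_pos: [456.2, -22.7, 165.3]
eef_rot: [-3.141, -0.0, 1.57]
wrist_force: [-0.7, 0.8, -1.1]
finger_gap: 31.9
finger_force: 12.0
```

>>> {"name": "arm_command", "arguments": {"targets": [{"hand": -1,"x": -0.005,"y": 0.011,"z": 0,"yaw": 0},{"hand": -1,"x": -0.008,"y": 0.018,"z": 0,"yaw": 0},{"hand": -1,"x": -0.008,"y": 0.02,"z": 0,"yaw": 0},{"hand": -1,"x": -0.008,"y": 0.02,"z": 0,"yaw": 0},{"hand": -1,"x": -0.008,"y": 0.02,"z": 0,"yaw": 0},{"hand": -1,"x": -0.008,"y": 0.018,"z": 0,"yaw": 0},{"hand": -1,"x": -0.006,"y": 0.014,"z": 0,"yaw": 0},{"hand": -1,"x": 0,"y": 0,"z": 0,"yaw": 0},{"hand": -1,"x": 0,"y": 0,"z": 0,"yaw": 0}]}}

```text
clock: 9.6
eef_pos: [577.0, -74.0, 164.8]
eef_rot: [-3.14, -0.0, 1.567]
wrist_force: [-0.1, -0.5, -1.0]
finger_gap: 31.8
finger_force: 12.0
```

Run:
```python
from h import *
s=manip.read_state();e=s["eef_pos"];print(e,s["eef_rot"],s["wrist_force"],s["finger_gap"])
g=e+[0,0,49]
for th in(45,62,75,90):
    c,sn=np.cos(np.radians(th)),np.sin(np.radians(th));print(th,proj("side",g+136*np.array([0,-c,-sn])),proj("top",g+136*np.array([0,-c,-sn])))
print(proj("side",g),proj("top",g))
roi=(320,120,400,300)
for n in("side","top"):
    a,o=tube(n,f"pics/{n}0.png",roi,110);print(n,*o,sep="\n");cv2.imwrite(f"pics/{n}2.png",a)
    if n=="side": 
        for y in range(150,290,6):print(y," ".join("%3d"%v for v in a[y,320:400:4].max(1)))
    else: 
        for y in range(170,215,4):print(y," ".join("%3d"%v for v in a[y,310:390:4].max(1)))
```

```text
[576.98633681 -74.03914075 164.81516529] [-3.14001132e+00 -3.20740413e-04  1.56743887e+00] [-0.09912837 -0.52468274 -1.0171267 ] 31.807326344081602
45 [404.42761325 234.70316734] [368.16028466 182.30452082]
62 [390.8896138  238.70576812] [353.54744903 185.27084629]
75 [380.20370396 237.38264554] [341.09904139 186.80100813]
90 [368.23209266 231.6633282 ] [326.05672891 187.71264504]
[373.55508726 164.64398781] [325.55674117 172.33145398]
side
(653, [376.8999938964844, 177.10000610351562], [403.29998779296875, 230.89999389648438], [153.0, 164.0, 168.0])
(561, [363.8999938964844, 172.89999389648438], [366.0, 121.0999984741211], [121.0, 124.0, 126.0])
(147, [364.79998779296875, 230.6999969482422], [379.70001220703125, 266.1000061035156], [117.0, 121.0, 120.0])
(116, [330.8999938964844, 120.5], [354.29998779296875, 124.19999694824219], [119.0, 122.0, 124.0])
150  70  74  72  73  74  75  75  75  72  73 118 123 131  77 114  31  33 130 124 122
156  72  75  70  71  73  75  75  76  76  73 125 128 130  73 117  36  51 132 121 122
162  74  74  72  70  74  73  74  74  77  74 125 128 131  86  87  36
[... 2191 characters left out ...]
 149 153 155 106  67  96 108
186  81  78  78  76  74  70  63  38  39  49 116 121  95 110 124 131 120  68  91 105
190  78  82  78  80  78  71  68  64  32  33 119 141 121 119 120 117 119  66  77  85
194  77  79  77  77  79  73  71  63  63  44  35  85 120 121 121 119 125  70  76  74
198  80  80  80  79  78  75  74  65  60  58  51  91  68  71  73  76 126  66  69  70
202  79  80  78  76  79  79  78  66  65  42  79  82  74  73  74  76 122  64  70  33
206  78  78  79  79  75  77  71  63  61  51  83  80  71  71  97 115 123  52  65  42
210  79  78  79  77  76  75  74  62  58  55  76  74  74 124 120 115 122 107  72  79
214  81  78  77  75  76  73  73  66  61  54  72  71  70 121 119 115 119 122 117  88
```

Run:
```python
from h import *
p,d=two((372.,184),(402.8,230.5));print(p,d)
e=np.array([577,-74,164.8])
from scipy.optimize import least_squares
# unknown: angle th, axis point (dy,dz) at cap relative to eef; tip seen -> angle from side line direction
for th in(40,45,50):
    t=np.radians(th);u=np.array([0,np.cos(t),np.sin(t)])
    P=p.copy();P[0]=577;print(th,"cap",P+136*u-e,"side",[proj("side",P+z*u).round(1).tolist() for z in(13,60,122)])
```

```text
[ 567.79274995 -176.58108177  131.94169254] 3.3874836915371622
40 cap [ 0.          1.6009625  54.56080746] side [[404.4, 222.3], [392.3, 198.5], [376.7, 168.1]]
45 cap [ 0.         -6.41455953 63.30821479] side [[404.8, 222.0], [393.8, 197.3], [379.6, 165.2]]
50 cap [  0.         -15.16196685  71.32373681] side [[405.2, 221.8], [395.5, 196.2], [382.9, 162.7]]
```

Run:
```python
from h import *
def onx(n,p,x):
    o,d=ray(n,p);return o+d*(x-o[0])/d[0]
for x in(574,577,580):
    a,b=onx("side",(403.1,230.5),x),onx("side",(376.9,177.1),x);print(x,a.round(1),b.round(1),np.linalg.norm(a-b),np.degrees(np.arctan2((b-a)[2],(b-a)[1])))
print(onx("top",(372,184),577))
```

```text
574 [ 574.  -168.8  126.2] [574.  -89.2 196.2] 106.00801922570042 41.343448424254916
577 [ 577.  -165.8  123.9] [577.  -85.8 194.3] 106.61351378110416 41.343448424254895
580 [ 580.  -162.8  121.6] [580.  -82.3 192.4] 107.21900833650783 41.34344842425491
[ 577.         -180.1543291   100.67312387]
```

>>> {"name": "arm_command", "arguments": {"targets": [{"hand": -1,"x": 0.01,"y": 0,"z": 0,"yaw": 0},{"hand": -1,"x": 0.015,"y": 0,"z": 0.005,"yaw": 0},{"hand": -1,"x": 0.012,"y": 0,"z": 0.015,"yaw": 0},{"hand": -1,"x": 0.006,"y": 0,"z": 0.015,"yaw": 0},{"hand": -1,"x": 0,"y": 0,"z": 0.015,"yaw": 0},{"hand": -1,"x": 0,"y": 0,"z": 0.008,"yaw": 0},{"hand": -1,"x": 0,"y": 0,"z": 0.004,"yaw": 0},{"hand": -1,"x": 0,"y": 0,"z": 0,"yaw": 0}]}}

```text
clock: 10.5
eef_pos: [577.3, -30.6, 103.8]
eef_rot: [-3.141, -0.0, 1.569]
wrist_force: [-0.0, 0.2, -0.9]
finger_gap: 31.9
finger_force: 12.0
```

Run:
```python
from h import *
def onx(n,p,x):
    o,d=ray(n,p);return o+d*(x-o[0])/d[0]
s=manip.read_state();print(s["eef_pos"],s["eef_rot"],s["wrist_force"])
a,o=tube("side","pics/side0.png",(340,160,410,300),135);print(*o,sep="\n");cv2.imwrite("pics/side3.png",a)
for q in o[:2]:
    A,B=onx("side",q[1],577),onx("side",q[2],577);print(A,B,np.degrees(np.arctan2(abs((B-A)[2]),abs((B-A)[1]))),np.linalg.norm(A-B))
```

```text
[577.28249488 -30.64296888 103.75358161] [-3.14132762e+00 -1.44575984e-05  1.56892501e+00] [-2.36359828e-04  2.22595443e-01 -9.45763113e-01]
(405, [366.70001220703125, 210.1999969482422], [387.79998779296875, 250.1999969482422], [170.0, 183.0, 186.0])
[577.         -64.71617493 119.64024359] [ 577.         -133.00273206   66.96208238] 37.64759959578377 86.24408706366144
```

>>> {"name": "arm_command", "arguments": {"targets": [{"hand": -1,"x": 0,"y": 0,"z": 0.004,"yaw": 0},{"hand": -1,"x": 0,"y": 0,"z": 0.003,"yaw": 0},{"hand": -1,"x": 0,"y": 0,"z": 0,"yaw": 0}]}}

```text
clock: 10.85
eef_pos: [577.2, -31.0, 96.5]
eef_rot: [-3.141, -0.0, 1.569]
wrist_force: [-1.0, -0.1, -0.2]
finger_gap: 31.9
finger_force: 12.0
```

>>> {"name": "arm_command", "arguments": {"targets": [{"hand": -1,"x": 0,"y": 0,"z": 0.002,"yaw": 0},{"hand": -1,"x": 0,"y": 0,"z": 0.002,"yaw": 0},{"hand": -1,"x": 0,"y": 0,"z": 0,"yaw": 0}]}}

```text
clock: 11.15
eef_pos: [577.5, -31.1, 92.8]
eef_rot: [3.141, 0.0, 1.569]
wrist_force: [0.6, -0.8, -0.7]
finger_gap: 32.0
finger_force: 12.0
```

>>> {"name": "arm_command", "arguments": {"targets": [{"hand": -1,"x": 0,"y": 0,"z": 0.002,"yaw": 0},{"hand": -1,"x": 0,"y": 0,"z": 0.002,"yaw": 0},{"hand": -1,"x": 0,"y": 0,"z": 0,"yaw": 0}]}}

```text
clock: 11.45
eef_pos: [577.7, -31.1, 88.9]
eef_rot: [3.141, 0.0, 1.569]
wrist_force: [3.4, -0.9, 1.5]
finger_gap: 31.7
finger_force: 12.0
```

>>> {"name": "arm_command", "arguments": {"targets": [{"hand": -1,"x": 0,"y": 0.002,"z": 0,"yaw": 0},{"hand": -1,"x": 0,"y": 0.001,"z": 0.001,"yaw": 0},{"hand": -1,"x": 0,"y": 0,"z": 0,"yaw": 0}]}}

```text
clock: 11.75
eef_pos: [580.1, -30.9, 87.4]
eef_rot: [-3.141, -0.0, 1.569]
wrist_force: [-0.3, -0.1, -0.3]
finger_gap: 31.8
finger_force: 12.0
```

Run:
```python
from h import *
def onx(n,p,x):
    o,d=ray(n,p);return o+d*(x-o[0])/d[0]
s=manip.read_state();print(s["eef_pos"],s["wrist_force"])
a=camera("side")[:,:,::-1];b=camera("top")[:,:,::-1]
A=cv2.resize(a[160:300,320:430],None,fx=4,fy=4,interpolation=cv2.INTER_CUBIC)
B=cv2.resize(b[160:230,300:387],None,fx=4,fy=4,interpolation=cv2.INTER_CUBIC)
W=np.zeros((560,790,3),np.uint8);W[:,:440]=A;W[:280,442:790]=B;cv2.imwrite("pics/c4.png",W)
```

```text
[580.14723493 -30.9333025   87.44954766] [-0.31863805 -0.09440727 -0.29493592]
```

View pics/c4.png

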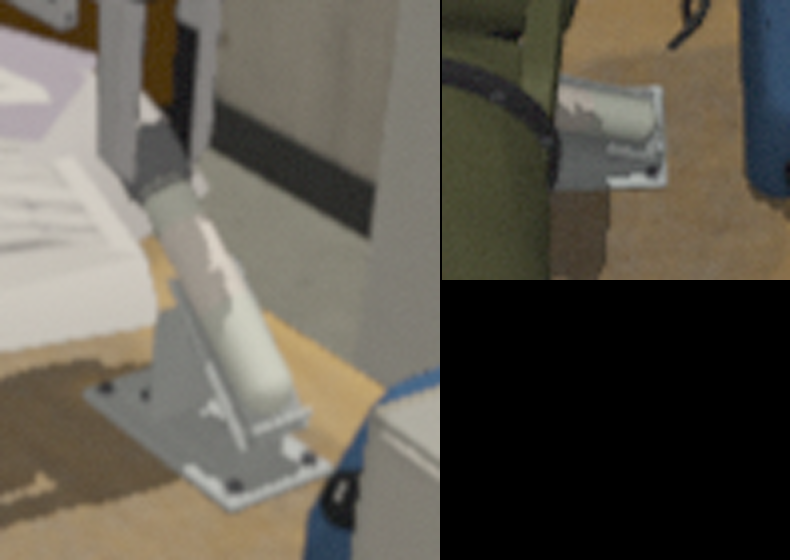

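>>> {"name": "arm_command", "arguments": {"targets": [{"hand": -1,"x": 0,"y": 0,"z": 0.002,"yaw": 0},{"hand": -1,"x": 0,"y": 0,"z": 0.001,"yaw": 0},{"hand": -1,"x": 0,"y": 0,"z": 0,"yaw": 0}]}}

```text
clock: 12.15
eef_pos: [580.5, -31.0, 84.9]
eef_rot: [3.141, 0.0, 1.569]
wrist_force: [-0.1, 0.0, 1.9]
finger_gap: 31.8
finger_force: 12.0
```

>>> {"name": "arm_command", "arguments": {"targets": [{"hand": -1,"x": 0,"y": 0,"z": 0.001,"yaw": 0},{"hand": -1,"x": 0,"y": 0,"z": 0.001,"yaw": 0},{"hand": -1,"x": 0,"y": 0,"z": 0,"yaw": 0}]}}

```text
clock: 12.45
eef_pos: [580.5, -31.0, 82.8]
eef_rot: [3.141, 0.0, 1.569]
wrist_force: [1.1, 0.3, 3.2]
finger_gap: 31.7
finger_force: 12.0
```

>>> {"name": "arm_command", "arguments": {"targets": [{"hand": -0.2,"x": 0,"y": 0,"z": 0,"yaw": 0},{"hand": 0.1,"x": 0,"y": 0,"z": 0,"yaw": 0},{"hand": 0.1,"x": 0,"y": 0,"z": 0,"yaw": 0},{"hand": 0.1,"x": 0,"y": 0,"z": 0,"yaw": 0},{"hand": 0.1,"x": 0,"y": 0,"z": 0,"yaw": 0},{"hand": 0.1,"x": 0,"y": 0,"z": 0,"yaw": 0}]}}

```text
clock: 13.05
eef_pos: [580.4, -31.0, 82.8]
eef_rot: [-3.142, -0.0, 1.569]
wrist_force: [0.7, -0.6, 0.7]
finger_gap: 51.8
finger_force: 0.0
```

```bash
cat >> h.py <<'E'
def onx(n,p,x):
    o,d=ray(n,p);return o+d*(x-o[0])/d[0]
E
python3 - <<'E'
from h import *
s=manip.read_state();print(s["eef_pos"],s["wrist_force"],s["finger_gap"])
seat=np.array([579,-136.5,34]);u=np.array([0,.7071,.7071])
print("pred",[(z,proj("side",seat+u*z).round(1).tolist()) for z in(0,13,80,122,136,150)],proj("top",seat),proj("top",seat+13*u))
for n,roi in(("side",(335,180,410,275)),("top",(330,170,370,210))):
    a,o=tube(n,f"pics/{n}0.png",roi,140);print(n,*o,sep="\n");cv2.imwrite(f"pics/{n}5.png",a)
    if n=="side":
        for q in o[:1]:
            A,B=onx(n,q[1],579),onx(n,q[2],579);print(A,B,np.degrees(np.arctan2(abs((B-A)[2]),abs((B-A)[1]))),np.linalg.norm(A-B))
    if n=="side": 
        for y in range(186,272,4):print(y," ".join("%3d"%v for v in a[y,346:410:3].max(1)))
E
```

```text
[580.37585871 -30.99508637  82.8446342 ] [ 0.6528313  -0.56880498  0.67509306] 51.76160071952454
pred [(0, [388.3, 265.8]), (13, [385.5, 259.4]), (80, [371.5, 226.8]), (122, [362.8, 206.7]), (136, [360.0, 200.1]), (150, [357.2, 193.5])] [351.97035647 190.47377306] [348.2890315  189.69028814]
side
(428, [366.0, 214.6999969482422], [390.3999938964844, 258.29998779296875], [172.0, 184.0, 188.0])
[579.         -61.28743571 108.09171744] [ 579.         -139.99591183   52.49213689] 35.23734139478438 96.36564517735903
186 131 122 193 192 137  45  43  34  26 121 123  96 114 116 116 119 120 121 118 114 112 117
190 131 148 191 189 183 155  44  32  28 126 118  42  52  86 110 117 118 122 114 114 115 118
194 132 144 151  91  82  84 152  37  33 129  87  42  45  48  47  63 105 113 114 111 117 117
198 130 111  86  86  85  85  87  37  34 131  72  42  47  46  42  42  43  54  90 104 114 115
202 131 111  81  87  86  84  86  90 123 132 137 132  76  44  44  48  45  46  43  42  71 106
206 132 145  78  84  85 101 105 106 178 140 134 135 138 132  95  46  44  45  45  43  45  47
210 201 182 153  87 120 152 151
[... 843 characters left out ...]
1 184 200 205 191 187 191 193 156 135 134 127
250 154 156 115 102 118 125 126 124 126 124 140 170 190 203 205 187 184 188 191 192 155 127
254  99 113 117 120 121 126 127 125 124 164 120 149 179 197 205 199 187 184 184 185 190 193
258  87 119 122  87 121 127 127 124 125 131 148 129 161 182 185 179 176 186 183 184 185 188
262 121 117 119 124 126 126 125 121 147 176 164 117 137 145 150 144 172 183 186 182 184 183
266  95 109 121 117 122 121 117 117 121 116 120 159 131 166 142 129 128 166 180 184 185 161
270  98  96 102 115 120 118 120 120 119 120 119 153 115 127 125 179 176 160 161 166 175 102
top
(121, [329.70001220703125, 183.0], [352.20001220703125, 189.3000030517578], [141.0, 152.0, 152.0])
```

>>> {"name": "arm_command", "arguments": {"targets": [{"hand": 0.1,"x": -0.005,"y": -0.001,"z": -0.001,"yaw": 0},{"hand": 0.1,"x": -0.004,"y": 0,"z": 0,"yaw": 0},{"hand": -1,"x": 0,"y": 0,"z": 0,"yaw": 0},{"hand": -1,"x": 0,"y": 0,"z": 0,"yaw": 0},{"hand": -1,"x": 0,"y": 0,"z": 0,"yaw": 0},{"hand": -1,"x": 0,"y": 0,"z": 0,"yaw": 0}], "newtons": 5}}

```text
clock: 13.75
eef_pos: [579.5, -40.0, 83.9]
eef_rot: [3.141, 0.0, 1.569]
wrist_force: [0.8, -0.1, 0.1]
finger_gap: 31.9
finger_force: 5.0
```

>>> {"name": "arm_command", "arguments": {"targets": [{"hand": -1,"x": -0.0096,"y": 0,"z": -0.0083,"yaw": 0},{"hand": -1,"x": -0.0104,"y": 0,"z": -0.0073,"yaw": 0},{"hand": -1,"x": -0.0112,"y": 0,"z": -0.0061,"yaw": 0},{"hand": -1,"x": -0.0117,"y": 0,"z": -0.005,"yaw": 0}]}}

```text
clock: 14.15
eef_pos: [579.9, -83.9, 112.5]
eef_rot: [3.139, -0.0, 1.569]
wrist_force: [-0.2, 4.0, 6.7]
finger_gap: 31.8
finger_force: 5.0
```

>>> {"name": "arm_command", "arguments": {"targets": [{"hand": -1,"x": -0.0123,"y": 0,"z": -0.0037,"yaw": 0},{"hand": -1,"x": -0.0126,"y": 0,"z": -0.0024,"yaw": 0},{"hand": -1,"x": -0.0128,"y": 0,"z": -0.001,"yaw": 0},{"hand": -1,"x": -0.0064,"y": 0,"z": 0,"yaw": 0},{"hand": -1,"x": 0,"y": 0,"z": 0,"yaw": 0}]}}

```text
clock: 14.65
eef_pos: [579.7, -129.1, 119.5]
eef_rot: [3.139, 0.001, 1.567]
wrist_force: [-0.2, 1.0, 6.9]
finger_gap: 31.6
finger_force: 5.0
```

Run:
```python
from h import *
s=manip.read_state();e=s["eef_pos"];print(e,s["wrist_force"],s["finger_gap"],s["finger_force"])
g=np.array([579,e[1],e[2]+46]);print("pred vertical",[(z,proj("side",g-[0,0,136-z]).round(1).tolist()) for z in(0,13,80,122,136)])
a,o=tube("side","pics/side0.png",(350,150,420,275),140);print(*o,sep="\n");cv2.imwrite("pics/side6.png",a)
for y in range(165,275,4):print(y," ".join("%3d"%v for v in a[y,358:425:3].max(1)))
```

```text
[ 579.70573786 -129.10052179  119.49598264] [-0.23476081  0.99630781  6.91925196] 31.58384212237128 4.975075470065349
pred vertical [(0, [385.5, 266.0]), (13, [386.1, 260.2]), (80, [389.4, 228.7]), (122, [391.5, 207.8]), (136, [392.3, 200.6])]
(412, [387.8999938964844, 207.1999969482422], [392.70001220703125, 256.29998779296875], [142.0, 152.0, 157.0])
165  77  77  82 115 126 120 121 121 128 126 132 130 126 126  91 122 128 131 117 122 121 130 130
169  77  76  77  76  73  81 105 125 129 127 134 132 125 125  70  31  70 135 126 123 122 132 131
173  77  77  76  77  72  83 121 110 130 129 136 133 125 128  35  30  85 134 118 125 125 129 130
177  78  78  78  73  70  90 118 115 128 130 136 115 125 127  32  24 113 135 120 119 126 128 130
181  75  74  77  74  74  96 116 126 129 130 132 126 125 118  31  29 124 129 120 121 129 129 130
185 107  67  61  50  50  53  89 124 128 130 135  92  81 111  34  27 129 131 120 118 132 131 128
189 193 125  42  45  46  48  47 126 126 132 134  94  84 103  27  34 133 117 117 121 130 129 129
193 189 186 153  66  45  47  40 129 128 131 135  88  84  51  31  54 134 1
[... 1242 characters left out ...]
 138 132 131 130 130 129 131
249 138 128 128 128 131 129 163 162 158 148 152 154 151 184 197 182 141 132 129 131 130 130 131
253 142 127 130 128 125 130 140 148 143 147 153 154 151 172 189 192 196 183 134 127 130 128 129
257 128 129 128 126 127 127 117 132 130 147 151 152 152 166 185 187 190 192 196 175 133 137 141
261 134 127 132 126 139 187 134 123 134 140 150 153 148 187 188 187 188 189 167 139 170 179 180
265 127 123 120 121 120 118 124 121 133 132 132 131 132 173 187 189 189 181 109 125 173 179 179
269 122 123 123 121 121 121 122 135 120 127 130 123 103 100 103 159 187 106 111 139 150 139 176
273 134 122 122 122 123 121 121 125 125 123 124 131 154  81 103 104  81 106 123 129 128 159 157
```

>>> {"name": "arm_command", "arguments": {"targets": [{"hand": -1,"x": 0,"y": 0,"z": 0,"yaw": 0},{"hand": -1,"x": 0,"y": 0,"z": 0,"yaw": 0},{"hand": -1,"x": 0,"y": 0,"z": -0.01,"yaw": 0},{"hand": -1,"x": 0,"y": 0,"z": -0.025,"yaw": 0},{"hand": -1,"x": 0,"y": 0,"z": -0.03,"yaw": 0},{"hand": -1,"x": 0,"y": 0,"z": -0.03,"yaw": 0},{"hand": -1,"x": 0,"y": 0,"z": -0.025,"yaw": 0},{"hand": -1,"x": 0,"y": 0,"z": -0.015,"yaw": 0},{"hand": -1,"x": 0,"y": 0,"z": 0,"yaw": 0},{"hand": -1,"x": 0,"y": 0,"z": 0,"yaw": 0}], "newtons": 25}}

```text
clock: 15.7
eef_pos: [578.9, -127.5, 252.4]
eef_rot: [-3.141, 0.0, 1.568]
wrist_force: [-0.2, 0.6, -1.2]
finger_gap: 30.2
finger_force: 25.0
```

Run:
```python
from h import *
s=manip.read_state();e=s["eef_pos"];print(e,s["wrist_force"],s["finger_gap"],s["finger_force"])
g=np.array([e[0],e[1],e[2]+46]);P=[proj("side",g-[0,0,136-z]) for z in(0,13,60,122,136)];print("pred vertical",np.round(P,1).tolist())
for k in(75,80,85): 
    t=np.radians(k);print(k,[proj("side",g-(136-z)*np.array([0,np.cos(t),np.sin(t)])).round(1).tolist() for z in(0,60,122)])
a=camera("side")[:,:,::-1];cv2.imwrite("pics/side7.png",a)
d=np.abs(a.astype(int)-cv2.imread("pics/side0.png")).max(2)
x0=int(P[0][0])-24;y0=int(P[4][1])
for y in range(y0,y0+80,4):print(y," ".join("%3d"%v for v in a[y,x0:x0+60:3].max(1)),"|"," ".join("%3d"%v for v in d[y,x0:x0+60:3]))
print(x0)
```

```text
[ 578.88100065 -127.45132532  252.36436355] [-0.15794327  0.64656077 -1.17141478] 30.246472916580274 24.959933885838836
pred vertical [[391.4, 201.9], [392.1, 195.1], [394.8, 169.7], [398.5, 133.9], [399.3, 125.4]]
75 [[405.4, 207.1], [402.8, 172.1], [400.0, 134.2]]
80 [[400.6, 205.9], [400.1, 171.6], [399.5, 134.2]]
85 [[396.0, 204.1], [397.4, 170.8], [399.0, 134.1]]
125  73  76  78  79 121 122 126 126 132 132  89  85  79  32  30 131 122 126 126 125 |   9   6  10   7   5   5  21  23  25  23  30  32  41  85  90  24  13   6   4   8
129  76  74  74  78 123 123 103 120 130 129 100  98  97  46  46 121 126 127 125 130 |   4   5  11   4   8   7  14  15  22  22  16  21  22  72  71  13   9   7   6   7
133  78  76  76  82 122 124 120 136 129 132 150 147 126 126 124 125 127 126 129 128 |   7   6   6   9   9   8   7  27  18  22  38  35   9   8   8   9   8   6   8  10
137  76  74  76  90 121 123 115 141 148 151 150 147 125 126 124 123 125 127 127 128 |   5   6   5   7   6   8   2  29  37  39  37  36   8   7   7   6   9   7   6   5
141  75  77  76  96 123 122 121 139 148 152 153 149 123 124 122 1
[... 1894 characters left out ...]
   6   7   8   7   8   7   9   7
189  48  43  48  46  48  65 106  99 146 150 151 149 120 115 118 114 119 129 127 127 |   7   3   7   9   5   4   7  10  39  40  45  44  18   6   6   6   9   8   5   7
193  66  46  48  44  43  44  46  80 145 151 153 149 117 118 119 117 117 131 128 128 |   4   2   9   6   4   2   9  31  65  47  45  43  14   9   7   6   7  10   7   6
197 149 134  86  47  48  47  43  45 113 142 145 123 109 116 118 116 124 129 128 128 |  10   8   5   1   3   6   2   6  73 102  76  28   6   8   6   6   8   8   8   6
201 179 139 139 138 107  51  48  42  44  42  46  47  55  97 114 114 128 126 127 130 |   8   7  10   5   6   6   8   3   5   3   8  10   2   8   7   6   6   7   5   8
367
```

Run:
```python
from h import *
for bx in(575,579,583):
    B=onx("side",(394.4,131),bx);o,d=ray("side",(395.7,192.6));w=o-B;b=w@d;disc=b*b-(w@w-109**2)
    print("B",B.round(1),"disc",disc,[(o+d*(-b+k*np.sqrt(max(disc,0)))-B).round(1).tolist() for k in(-1,1)])
b=camera("top")[:,:,::-1];cv2.imwrite("pics/top7.png",b)
d=np.abs(b.astype(int)-cv2.imread("pics/top0.png")).max(2)
print(proj("top",[579,-127,160]),proj("top",[579,-127,300]))
for y in range(150,215,4):print(y," ".join("%3d"%v for v in b[y,330:390:3].max(1)))
```

```text
B [ 575.  -121.4  288.1] disc 1953.7058755138423 [[-46.5, -67.0, -72.3], [9.2, -8.6, -108.3]]
B [ 579.  -117.1  286.3] disc 1802.2128901708638 [[-45.5, -66.2, -73.7], [8.0, -10.0, -108.2]]
B [ 583.  -112.7  284.5] disc 1649.5727309589274 [[-44.5, -65.3, -75.1], [6.7, -11.5, -108.2]]
[349.76348211 177.21955378] [352.11583642 158.90659851]
150  79  73  75  73  73  83  83  56  33  18  32  61  91  95  94  93  86  89  90  81
154  76  73  75  74  73  73  73  73  71  73  77  83  78  78  66  68  91  90  92  99
158  79  81  82  87  80  75  72  74  73  73  70  76  77  73  77  71  91  89  83 103
162  67  69  83  84  86  89  87  83  78  77  73  77  72  76  74  89  92  92  72 103
166  49  48  54  53  53  52  67  78  77  78  75  70  73  71  68  94  98  95  99 107
170  53  36  32  38  74  52  51  48  45  46  63  72  69  69  73  86  88  81 106 103
174  81  82  83  82  82  68  54  35  35  41  48  49  41  55  76  79  80  67 106 105
178  83  79  83  84  83  83  80  79  80  71  46  50  51  45  42  54  74  90 107 104
182  78  83  78  85  81  83  81  79  77  73  75  71  59  27  34  38  45  87 106 107
186  82  83  81  83  85  80  83  82  79  75  73  72  68  67  61  24  35  64  99 105
190  81  83  80  82  81  82  84  80  81  78  75  73  70  65  64  55  28  70  83  86
194  81  83  80  80  82  80  80  80  78  79  80  75  64  64  60  48  45  76  75  74
198  86  85  82  82  82  80  78  80  77  80  76  71  68  65  60  50  65  70  70  66
202  84  84  83  79  82  82  81  78  79  75  78  73  65  64  62  62  65  67  69  28
206  84  82  82  83  79  83  80  80  80  77  77  74  64  59  62  91  52  58  59  24
210  82  83  84  80  78  80  80  81  78  78  77  73  65  65  59  81  91  75  70  84
214  84  81  85  83  77  82  78  79  79  72  73  71  68  65  51  69  73  72  74  84
```

>>> {"name": "arm_command", "arguments": {"targets": [{"hand": -1,"x": -0.008,"y": 0.0026,"z": 0,"yaw": 0},{"hand": -1,"x": -0.018,"y": 0.005,"z": 0,"yaw": 0},{"hand": -1,"x": -0.02,"y": 0.006,"z": 0,"yaw": 0},{"hand": -1,"x": -0.02,"y": 0.006,"z": 0,"yaw": 0},{"hand": -1,"x": -0.02,"y": 0.006,"z": 0,"yaw": 0},{"hand": -1,"x": -0.02,"y": 0.006,"z": 0,"yaw": 0},{"hand": -1,"x": -0.0122,"y": 0.004,"z": 0,"yaw": 0},{"hand": -1,"x": -0.005,"y": 0,"z": 0,"yaw": 0},{"hand": -1,"x": 0,"y": 0,"z": 0,"yaw": 0},{"hand": -1,"x": 0,"y": 0,"z": 0,"yaw": 0}]}}

```text
clock: 16.8
eef_pos: [614.4, -250.2, 252.6]
eef_rot: [-3.141, -0.0, 1.569]
wrist_force: [-0.5, 0.0, -1.1]
finger_gap: 30.6
finger_force: 25.0
```

Run:
```python
from h import *
s=manip.read_state();e=s["eef_pos"];print(e,s["wrist_force"],s["finger_gap"])
a=camera("side")[:,:,::-1];cv2.imwrite("pics/side8.png",a)
d=np.abs(a.astype(int)-cv2.imread("pics/side0.png")).max(2)
H=np.array([619.5,-251.7,132]);print("floor",proj("side",H),"rim",proj("side",H+[0,0,8]),"tip pred",proj("side",e+[5,-1,-87]))
x0=435
for y in range(130,262,4):print(y," ".join("%3d"%v for v in a[y,x0:x0+60:3].max(1)),"|"," ".join("%3d"%v for v in d[y,x0:x0+60:3]))
b=camera("top")[:,:,::-1];cv2.imwrite("pics/top8.png",b)
print("top head",proj("top",H+[0,0,8]))
for y in range(140,185,4):print(y," ".join("%3d"%v for v in b[y,370:430:3].max(1)))
```

```text
[ 614.4217706  -250.21378773  252.55349768] [-0.4590475   0.01102947 -1.12237927] 30.550861145254107
floor [458.50984396 241.3681328 ] rim [459.30698102 237.12361874] tip pred [461.64327345 223.16318461]
130 130 129 130 132 132 131 131  98 122 129 128 129 132 121  87  30  28  28 121 133 |   8  10  10  14  12   9  10  23   5  14  16  13  19   5  32  91  92  92   4  16
134 131 130 129 128 129 129 130 100 126 127 129 130 131  99  83  32  29  29 131 133 |  11  10   9   7  10   8   8  23  11  13  15  16  16  21  38  93  93  92  16  16
138 131 130 130 129 130 130 131  97 127 129 128 134 135  88  83  29  27  56 134 124 |  11  11  11   9   9  10   8  22  11  15  12  22  21  32  40  91  93  65  19   5
142 131 129 130 131 131 131 131 104 126 125 130 134 132  85  83  28  28  96 134 131 |  12  10  10  12  10  10   9  16  12  13  15  18  13  38  38  95  92  26  21   4
146 131 130 130 127 129 130 131 109 125 128 128 133 121  88  76  33  29 124 138 133 |  11   9   9   7  10   7  11  11  13  15  13  19   8  35  47  91  95  10   6  10
150 130 131 129 130 130 129 129 126 119 120 118 132 125 129 129 13
[... 4926 characters left out ...]
  84  85  85  81  82  81  66
156  71  73  71  71  78  78  81  83  83  85  84  84  83  86  82  81  83  86  78  76
160  75  75  74  76  79  75  83  82  83  84  83  82  82  85  84  84  85  81  78  78
164  76  79  76  77  80  82  83  83  83  82  85  84  86  83  85  82  82  82  81  76
168  75  79  79  83  82  82  85  83  84  86  87  85  86  84  82  85  82  83  83  79
172  76  81  81  80  86  85  86  88  87  87  84  82  83  83  82  83  81  83  82  79
176  81  81  83  82  84  85  87  90  87  88  85  86  83  81  82  84  81  77  78  78
180  82  82  84  87  83  83  86  87  85  87  86  84  82  84  80  84  81  80  81  79
184  81  84  84  88  86  87  88  86  86  85  86  85  79  84  83  81  80  80  78  78
```

Run:
```python
from h import *
for bx in(610,614.4,619):
    B=onx("side",(466,152),bx);o,d=ray("side",(465,213.5));w=o-B;b=w@d;disc=b*b-(w@w-109**2)
    C=o+d*(-b+np.sqrt(max(disc,0)));print("B",B.round(1),"lean",(C-B).round(1),"sphere c",C.round(1))
a=cv2.imread("pics/side8.png");k=(a.max(2)<70).astype(np.uint8);r=np.zeros_like(k);r[222:262,436:482]=k[222:262,436:482]
for y in range(226,262,2):
    c=np.flatnonzero(r[y]);print(y,c.min() if len(c) else None,c.max() if len(c) else None,end="; ")
b=cv2.imread("pics/top0.png");k=(b.max(2)<60).astype(np.uint8);q=np.zeros_like(k);q[140:185,380:430]=k[140:185,380:430]
q=cv2.morphologyEx(q,cv2.MORPH_OPEN,np.ones((5,5)));c=max(cv2.findContours(q,0,1)[0],key=cv2.contourArea);(cx,cy),R=cv2.minEnclosingCircle(c);print("\n",cx,cy,R,cv2.boundingRect(c),onz("top",(cx,cy),138))
t=np.linspace(0,6.283,60);E=np.array([proj("side",[619.5+30*np.cos(x),-251.7+30*np.sin(x),140]) for x in t]);print(E.min(0),E.max(0))
```

```text
B [ 610.  -242.6  283.9] lean [  21.4   -2.4 -106.9] sphere c [ 631.4 -245.   177. ]
B [ 614.4 -239.   282. ] lean [  20.4   -3.3 -107. ] sphere c [ 634.8 -242.3  175. ]
B [ 619.  -235.3  280. ] lean [  19.4   -4.2 -107.2] sphere c [ 638.4 -239.6  172.8]
226 None None; 228 None None; 230 449 465; 232 445 471; 234 444 474; 236 443 477; 238 443 477; 240 443 473; 242 443 467; 244 443 462; 246 442 456; 248 441 450; 250 441 444; 252 None None; 254 None None; 256 None None; 258 None None; 260 None None; 
 403.0 161.9130401611328 14.930624008178711 (391, 148, 26, 29) [ 616.62566537 -248.88408282  138.        ]
[440.50413579 228.25573512] [478.39656632 246.60527323]
```

>>> {"name": "arm_command", "arguments": {"targets": [{"hand": -1,"x": 0.008,"y": -0.0024,"z": 0,"yaw": 0},{"hand": -1,"x": 0.018,"y": -0.005,"z": 0,"yaw": 0},{"hand": -1,"x": 0.02,"y": -0.006,"z": 0,"yaw": 0},{"hand": -1,"x": 0.02,"y": -0.006,"z": 0,"yaw": 0},{"hand": -1,"x": 0.02,"y": -0.006,"z": 0,"yaw": 0},{"hand": -1,"x": 0.02,"y": -0.006,"z": 0.01,"yaw": 0},{"hand": -1,"x": 0.014,"y": -0.003,"z": 0.025,"yaw": 0},{"hand": -1,"x": 0.003,"y": 0,"z": 0.03,"yaw": 0},{"hand": -1,"x": 0,"y": 0,"z": 0.03,"yaw": 0},{"hand": -1,"x": 0,"y": 0,"z": 0.012,"yaw": 0}]}}

```text
clock: 17.9
eef_pos: [579.1, -126.0, 143.3]
eef_rot: [-3.139, -0.001, 1.57]
wrist_force: [0.5, 0.5, -0.2]
finger_gap: 29.7
finger_force: 25.0
```

>>> {"name": "arm_command", "arguments": {"targets": [{"hand": -1,"x": 0,"y": 0,"z": 0.01,"yaw": 0},{"hand": -1,"x": 0,"y": 0,"z": 0.007,"yaw": 0},{"hand": -1,"x": 0,"y": 0,"z": 0,"yaw": 0}], "newtons": 12}}

```text
clock: 18.2
eef_pos: [580.4, -127.2, 128.7]
eef_rot: [3.142, 0.0, 1.569]
wrist_force: [-0.4, -0.7, -1.0]
finger_gap: 31.1
finger_force: 12.0
```

>>> {"name": "arm_command", "arguments": {"targets": [{"hand": -1,"x": 0,"y": 0,"z": 0.003,"yaw": 0},{"hand": -1,"x": 0,"y": 0,"z": 0.002,"yaw": 0},{"hand": -1,"x": 0,"y": 0,"z": 0,"yaw": 0}], "newtons": 6}}

```text
clock: 18.5
eef_pos: [580.4, -127.2, 123.8]
eef_rot: [3.141, 0.0, 1.569]
wrist_force: [-1.0, -0.3, -2.5]
finger_gap: 31.2
finger_force: 6.0
```

>>> {"name": "arm_command", "arguments": {"targets": [{"hand": -1,"x": 0,"y": 0,"z": 0.002,"yaw": 0},{"hand": -1,"x": 0,"y": 0,"z": 0,"yaw": 0}]}}

```text
clock: 18.7
eef_pos: [580.3, -127.2, 121.5]
eef_rot: [-3.141, 0.0, 1.569]
wrist_force: [0.2, -1.2, 0.2]
finger_gap: 31.1
finger_force: 6.0
```

>>> {"name": "arm_command", "arguments": {"targets": [{"hand": -1,"x": 0.0064,"y": 0,"z": 0.0015,"yaw": 0},{"hand": -1,"x": 0.0128,"y": 0,"z": 0.0013,"yaw": 0},{"hand": -1,"x": 0.0126,"y": 0,"z": 0.0027,"yaw": 0},{"hand": -1,"x": 0.0123,"y": 0,"z": 0.004,"yaw": 0},{"hand": -1,"x": 0,"y": 0,"z": 0,"yaw": 0}]}}

```text
clock: 19.2
eef_pos: [580.2, -81.1, 111.5]
eef_rot: [-3.141, -0.0, 1.571]
wrist_force: [-0.5, -1.0, -0.4]
finger_gap: 30.8
finger_force: 6.0
```

>>> {"name": "arm_command", "arguments": {"targets": [{"hand": -1,"x": 0.0117,"y": 0,"z": 0.0052,"yaw": 0},{"hand": -1,"x": 0.0112,"y": 0,"z": 0.0064,"yaw": 0},{"hand": -1,"x": 0.0104,"y": 0,"z": 0.0076,"yaw": 0},{"hand": -1,"x": 0.005,"y": 0,"z": 0.0045,"yaw": 0},{"hand": -1,"x": 0,"y": 0,"z": 0,"yaw": 0}]}}

```text
clock: 19.7
eef_pos: [580.3, -44.0, 87.6]
eef_rot: [-3.14, -0.0, 1.57]
wrist_force: [-0.4, -0.5, -0.2]
finger_gap: 31.0
finger_force: 6.0
```

Run:
```python
from h import *
s=manip.read_state();e=s["eef_pos"];print(e,s["wrist_force"],s["finger_gap"])
seat=np.array([580,-131,34]);u=np.array([0,.7071,.7071])
print("pred",[(z,proj("side",seat+u*z).round(1).tolist()) for z in(0,13,80,122,136,150)])
a=camera("side")[:,:,::-1];cv2.imwrite("pics/side9.png",a)
for y in range(190,272,4):print(y," ".join("%3d"%v for v in a[y,346:410:3].max(1)))
```

```text
[580.27022655 -44.01519424  87.6292983 ] [-0.41331507 -0.47323676 -0.1898609 ] 31.010796441556277
pred [(0, [386.8, 264.3]), (13, [384.0, 257.9]), (80, [370.1, 225.5]), (122, [361.5, 205.5]), (136, [358.7, 198.9]), (150, [355.8, 192.4])]
190 187 122 127 132 122  75  46  33  29 122 124  49  50  83 112 115 119 120 114 116 115 117
194  86 125 128 131 116  84 125  35  29 126 115  46  44  49  46  67 102 116 115 112 116 119
198 176 125 125 131 107  89  81  38  27 132  89  45  44  42  44  43  47  55  89 107 116 116
202 188 132 127 132 118 137 145 165  72 131 137 130  76  43  45  48  45  45  46  45  72 106
206 186 185 144 129 142 151 152 143 180 138 136 134 139 133  95  48  45  44  44  47  44  45
210 202 183 182 166 145 151 158 156 132 134 134 134 135 134 133 135 113  57  42  47  43  44
214 210 196 181 182 143 159 158 165 153 133 133 133 134 135 134 134 138 138 123  71  42  46
218 204 211 194 178 138 153 157 162 160 145 138 137 136 133 136 134 135 136 138 137 131  89
222 201 205 208 182 164 153 155 160 162 179 132 135 136 137 136 135 136 136 134 134 133 133
226 204 205 207 207 176 183 150 15
[... 369 characters left out ...]
 119 145 151 154 204 195 189 188 145 136 137 137 138 132
246 163 163 163 171 144 127 126 124 126 131 147 153 201 204 185 188 191 193 157 135 134 129
250 162 160 159 161 131 126 129 127 127 116 140 158 194 202 197 182 183 187 191 192 155 128
254  96 114 126 119 122 127 128 125 124 128 122 153 166 169 162 166 188 184 184 187 191 194
258  88 117 123  87 123 127 126 124 125 123 118 129 140 142 155 160 177 187 183 184 186 188
262 120 119 120 121 127 128 126 121 116 118 161 118 130 129 155 162 173 183 185 184 185 184
266  98 109 121 118 120 119 119 119 118 117 121 160 132 166 161 137 128 166 179 184 185 161
270  99  98 100 114 120 117 120 121 116 116 119 153 117 125 124 180 177 158 161 167 174 104
```

>>> {"name": "arm_command", "arguments": {"targets": [{"hand": -1,"x": 0.002,"y": 0,"z": 0.003,"yaw": 0},{"hand": -1,"x": 0.002,"y": 0,"z": 0.003,"yaw": 0},{"hand": -1,"x": 0.001,"y": 0,"z": 0.002,"yaw": 0},{"hand": -1,"x": 0,"y": 0,"z": 0,"yaw": 0}]}}

```text
clock: 20.15
eef_pos: [580.5, -39.8, 80.2]
eef_rot: [-3.141, -0.0, 1.569]
wrist_force: [-0.4, -0.8, 0.9]
finger_gap: 30.7
finger_force: 6.0
```

>>> {"name": "arm_command", "arguments": {"targets": [{"hand": -1,"x": 0.001,"y": 0,"z": 0.002,"yaw": 0},{"hand": -1,"x": 0.001,"y": 0,"z": 0.002,"yaw": 0},{"hand": -1,"x": 0,"y": 0,"z": 0,"yaw": 0}]}}

```text
clock: 20.45
eef_pos: [580.5, -37.7, 76.2]
eef_rot: [-3.141, -0.0, 1.569]
wrist_force: [-0.3, 0.3, 1.0]
finger_gap: 31.1
finger_force: 6.0
```

>>> {"name": "arm_command", "arguments": {"targets": [{"hand": -0.1,"x": 0,"y": 0,"z": 0,"yaw": 0},{"hand": 0.3,"x": 0,"y": 0,"z": 0,"yaw": 0},{"hand": 0.3,"x": 0,"y": 0,"z": 0,"yaw": 0},{"hand": 0.3,"x": 0,"y": 0,"z": 0,"yaw": 0},{"hand": 0.3,"x": 0,"y": 0,"z": 0,"yaw": 0}]}}

```text
clock: 20.95
eef_pos: [580.6, -37.8, 76.5]
eef_rot: [3.142, 0.0, 1.569]
wrist_force: [-0.2, 0.3, 0.2]
finger_gap: 60.6
finger_force: 0.0
```

>>> {"name": "arm_command", "arguments": {"targets": [{"hand": 0.3,"x": 0,"y": 0,"z": -0.03,"yaw": 0},{"hand": 0.3,"x": 0,"y": 0,"z": -0.045,"yaw": 0},{"hand": 0.3,"x": 0,"y": -0.01,"z": -0.02,"yaw": 0},{"hand": 0.3,"x": 0,"y": -0.04,"z": 0,"yaw": 0},{"hand": 0.3,"x": 0,"y": -0.045,"z": 0,"yaw": 0},{"hand": 0.3,"x": 0,"y": -0.045,"z": 0,"yaw": 0},{"hand": 0.3,"x": 0,"y": -0.02,"z": 0,"yaw": 0}]}}

```text
clock: 21.65
eef_pos: [417.9, -37.3, 171.5]
eef_rot: [3.141, 0.0, 1.569]
wrist_force: [1.0, -0.1, 0.6]
finger_gap: 60.9
finger_force: 0.0
```

Run:
```python
from h import *
s=manip.read_state();e=s["eef_pos"];print(e,s["wrist_force"],s["finger_gap"])
b=camera("top")[:,:,::-1];cv2.imwrite("pics/top10.png",b);a=camera("side")[:,:,::-1];cv2.imwrite("pics/side10.png",a)
seat=np.array([580,-131,34]);u=np.array([0,.7071,.7071])
for n in("side","top"):print("pred",n,[(z,proj(n,seat+u*z).round(1).tolist()) for z in(0,13,80,122,136,150)])
print("top");print("    "," ".join("%3d"%v for v in range(298,364,3)))
for y in range(166,208,2):print(y," "," ".join("%3d"%v for v in b[y,298:364:3].max(1)))
print("side");print("    "," ".join("%3d"%v for v in range(340,406,3)))
for y in range(178,272,3):print(y," "," ".join("%3d"%v for v in a[y,340:406:3].max(1)))
```

```text
[417.92152374 -37.31796742 171.5166325 ] [ 0.98261663 -0.06164228  0.56277376] 60.945531259543216
pred side [(0, [386.8, 264.3]), (13, [384.0, 257.9]), (80, [370.1, 225.5]), (122, [361.5, 205.5]), (136, [358.7, 198.9]), (150, [355.8, 192.4])]
pred top [(0, [349.7, 190.1]), (13, [346.0, 189.4]), (80, [326.1, 185.1]), (122, [313.0, 182.3]), (136, [308.5, 181.4]), (150, [303.9, 180.4])]
top
     298 301 304 307 310 313 316 319 322 325 328 331 334 337 340 343 346 349 352 355 358 361
166   152 148 152 150 143 150 146 146 146 145 142 140 143 139 143 142 142 143 142 142 140  62
168   151 147 148 150 147 145 145 145 149 145 144 141 141 141 138 142 139 143 143 140 118  37
170   148 148 151 149 148 148 147 147 148 144 141 144 140 144 143 141 141 142 141 139  43 126
172   148 145 146 144 144 145 144 148 144 140 141 143 144 141 140 139 140 133 130 126  95 127
174   144 140 130 102 121 141 139 143 140 143 140 138 140 135 125 122 122 122 120 117 115 119
176   143 139  82  85  76  80 123 144 140 142 140 135 135 123 117 119 117 122 121 118 118 116
178   143 103  81  82  82  79  79 133 141 139 119 12
[... 3763 characters left out ...]
34 155 181 195 197 178 179 181 184 189 188
253   163 166 159 165 151 177 137 123 127 122 120 166 140 170 192 198 193 171 184 181 184 186
256   175 155  74 113 116 115 122 124 124 123 121 148 132 159 184 196 197 170 184 184 180 183
259   156 117 107 117 122  92 120 123 124 120 121 138 156 147 172 183 181 162 171 183 180 180
262   160 135 143 125 120 119 121 124 123 117 158 177 163 127 145 152 150 152 169 181 183 180
265   156 157 136 144 178 144 121 119 114 117 116 114 127 143 131 151 167 156 131 168 181 184
268   156 159 160 162 129 172 114 119 119 115 115 116 115 162 124 140 124 145 146 156 163 177
271   157 159 159 158 158 143 137 125 117 118 117 118 115 139 119 122 119 179 185 157 158 161
```

Run:
```python
from h import *
b=cv2.imread("pics/top10.png");a=cv2.imread("pics/side10.png")
def blob(im,roi,lo,hi):
    m=np.zeros(im.shape[:2],np.uint8);x0,y0,x1,y1=roi;v=im.max(2);m[y0:y1,x0:x1]=((v>lo)&(v<hi))[y0:y1,x0:x1]
    m=cv2.morphologyEx(m,cv2.MORPH_OPEN,np.ones((3,3)));k,l,st,ce=cv2.connectedComponentsWithStats(m);i=1+np.argmax(st[1:,4]);return st[i],ce[i]
ct=blob(b,(294,170,322,191),60,112);cs=blob(a,(346,188,372,214),75,124);print(ct,cs)
P,d=two(ct[1],cs[1]);print("cap",P,d)
# check: known plate corner in both views
print(two((314.8,182.7),(364.5,206.5)))
u=np.array([0,.7071,.7071])
# silhouette centroid of a cap model cylinder for comparison
for ys in(-137,-133,-129):
    C=np.array([580,ys,34])+136*u;t=np.linspace(0,6.28,40)
    pts=np.array([C+s*14*u+16.5*(np.cos(q)*np.array([1,0,0])+np.sin(q)*np.array([0,-.7071,.7071])) for q in t for s in(-1,1)])
    for n in("top","side"):
        h=cv2.convexHull(np.array([proj(n,p) for p in pts],np.float32));x=cv2.boundingRect(h);M=cv2.moments(h);print(ys,n,h[:,0].min(0),h[:,0].max(0))
```

```text
(array([300, 175,  20,  16, 255], dtype=int32), array([309.85098039, 182.14901961])) (array([351, 190,  19,  21, 259], dtype=int32), array([359.85328185, 199.6988417 ]))
cap [578.94929322 -38.42338603 130.11856384] 1.9012638453145583
(array([580.82731423, -49.89945564, 119.84054729]), np.float64(3.92842975036323))
-137 top [301.62216 173.01993] [320.67255 189.4563 ]
-137 side [349.76825 189.62837] [371.40848 210.43053]
-133 top [299.85242 173.07204] [318.8976  189.50746]
-133 side [348.53165 188.88387] [370.09863 209.63248]
-129 top [298.08273 173.12415] [317.12274 189.55861]
-129 side [347.30267 188.14398] [368.7969  208.83932]
```

>>> {"name": "arm_command", "arguments": {"targets": [{"hand": 0.3,"x": -0.001,"y": 0.04,"z": 0,"yaw": 0},{"hand": 0.3,"x": 0,"y": 0.045,"z": 0,"yaw": 0},{"hand": 0.3,"x": 0,"y": 0.045,"z": 0,"yaw": 0},{"hand": 0.3,"x": 0,"y": 0.032,"z": 0,"yaw": 0},{"hand": 0.3,"x": 0,"y": 0,"z": 0.03,"yaw": 0},{"hand": 0.2,"x": 0,"y": 0,"z": 0.04,"yaw": 0},{"hand": 0.1,"x": 0,"y": 0,"z": 0.0175,"yaw": 0},{"hand": 0.1,"x": 0,"y": 0,"z": 0,"yaw": 0}]}}

```text
clock: 22.55
eef_pos: [581.8, -38.6, 80.9]
eef_rot: [-3.137, -0.001, 1.569]
wrist_force: [-0.4, 0.5, 0.2]
finger_gap: 51.8
finger_force: 0.0
```

>>> {"name": "arm_command", "arguments": {"targets": [{"hand": 0.1,"x": 0,"y": -0.001,"z": -0.001,"yaw": 0},{"hand": 0.1,"x": 0,"y": 0,"z": 0,"yaw": 0},{"hand": -1,"x": 0,"y": 0,"z": 0,"yaw": 0},{"hand": -1,"x": 0,"y": 0,"z": 0,"yaw": 0},{"hand": -1,"x": 0,"y": 0,"z": 0,"yaw": 0},{"hand": -1,"x": 0,"y": 0,"z": 0,"yaw": 0},{"hand": -1,"x": 0,"y": 0,"z": 0,"yaw": 0}], "newtons": 3}}

```text
clock: 23.25
eef_pos: [581.6, -38.6, 85.2]
eef_rot: [3.141, -0.0, 1.569]
wrist_force: [-0.8, 1.3, 3.3]
finger_gap: 31.9
finger_force: 3.0
```

>>> {"name": "arm_command", "arguments": {"targets": [{"hand": -1,"x": 0,"y": 0,"z": 0,"yaw": 0},{"hand": -1,"x": -0.0096,"y": 0,"z": -0.0087,"yaw": 0},{"hand": -1,"x": -0.0104,"y": 0,"z": -0.0077,"yaw": 0},{"hand": -1,"x": -0.0112,"y": 0,"z": -0.0065,"yaw": 0},{"hand": -1,"x": -0.0117,"y": 0,"z": -0.0053,"yaw": 0},{"hand": -1,"x": 0,"y": 0,"z": 0,"yaw": 0}]}}

```text
clock: 23.85
eef_pos: [581.9, -83.5, 114.3]
eef_rot: [3.14, 0.0, 1.567]
wrist_force: [0.2, 1.5, 4.0]
finger_gap: 32.2
finger_force: 3.0
```

```bash
cat >> h.py <<'E'
def show(n,x0,x1,y0,y1,sx=3,sy=4,save=None):
    a=camera(n)[:,:,::-1]
    if save: cv2.imwrite(save,a)
    print("    "," ".join("%3d"%v for v in range(x0,x1,sx)))
    for y in range(y0,y1,sy):print(y," "," ".join("%3d"%v for v in a[y,x0:x1:sx].max(1)))
E
python3 - <<'E'
from h import *
s=manip.read_state();e=s["eef_pos"];print(e,s["wrist_force"],s["finger_gap"])
C=np.array([580,-125.4,43.2])
for k in(60,69,78):
    t=np.radians(k);u=np.array([0,np.cos(t),np.sin(t)]);print(k,[proj("side",C+u*z).round(1).tolist() for z in(0,109,123)])
show("side",352,412,176,272)
E
```

```text
[581.93301852 -83.50628716 114.31351292] [0.17084984 1.50796229 3.96562382] 32.15841794936508
60 [[385.3, 258.8], [370.7, 202.5], [368.8, 195.1]]
69 [[385.3, 258.8], [376.3, 202.0], [375.1, 194.5]]
78 [[385.3, 258.8], [382.2, 202.9], [381.8, 195.4]]
     352 355 358 361 364 367 370 373 376 379 382 385 388 391 394 397 400 403 406 409
176    71  74  75  72 127 126 130 126 118 120  75  26  61 131 127 125 121 116 113 120
180   114  74  75  73 127 127 131 128 115 119  71  28  77 131 120 125 121 116 116 118
184   196 188  80  71 128 125 129 123  88 101  66  33  95 129 122 124 118 116 112 119
188   193 192 186  79 127 128 132 118  86  84  81  31 115 128 120 121 117 115 115 120
192   191 189 188 180 127 127 133 107  88  88  83  29 122 128 120 118 118 114 116 118
196   188 187 184 181 126 127 131 100  86  85  85  40 122  48  60  97 110 111 115 119
200   187 185 185 184 183 120 132  96  88  90  99  49  46  45  46  47  50  74 110 117
204   183 185 183 183 183 179  97 109 122 136 147  88  46  43  47  48  49  41  46  63
208   183 183 182 182 182 182 134 145 153 153 151 131 134 108  48  46  45  45
[... 598 characters left out ...]
 135 133 134
240   200 197 181 126 128 132 121 131 133 147 155 161 151 141 136 136 138 140 139 133
244   168 177 151 126 127 125 118 130 132 146 156 177 180 186 191 157 137 135 135 132
248   161 168 138 127 128 126 131 117 131 145 155 176 179 176 188 192 193 156 135 128
252   171 179 137 127 127 125 122 122 129 140 151 174 180 176 186 185 186 192 193 154
256   189 186 130 129 128 127 125 130 115 137 150 172 179 176 189 188 184 185 189 193
260   122 114 124 127 128 124 124 119 126 126 146 165 169 161 170 187 185 184 185 186
264   117 120 126 125 119 119 119 117 137 115 133 141 152 172 160 151 187 184 185 183
268   113 122 119 120 120 118 119 118 119 132 123 135 127 128 103  98 113 175 187 107
```

>>> {"name": "arm_command", "arguments": {"targets": [{"hand": -1,"x": -0.0123,"y": 0,"z": -0.0045,"yaw": 0},{"hand": -1,"x": -0.0126,"y": 0,"z": -0.0032,"yaw": 0},{"hand": -1,"x": -0.0128,"y": 0,"z": -0.0016,"yaw": 0},{"hand": -1,"x": -0.0045,"y": 0,"z": -0.0003,"yaw": 0},{"hand": -1,"x": 0,"y": 0,"z": 0,"yaw": 0},{"hand": -1,"x": 0,"y": 0,"z": 0,"yaw": 0}]}}

```text
clock: 24.5
eef_pos: [581.3, -123.9, 122.5]
eef_rot: [-3.141, -0.0, 1.569]
wrist_force: [-0.3, 0.8, 3.7]
finger_gap: 32.1
finger_force: 3.0
```

Run:
```python
from h import *
s=manip.read_state();e=s["eef_pos"];print(e,s["wrist_force"],s["finger_gap"])
C=np.array([580,-125.4,43.2])
for k in(84,90,96):
    t=np.radians(k);u=np.array([0,np.cos(t),np.sin(t)]);print(k,[proj("side",C+u*z).round(1).tolist() for z in(0,109,123)])
show("side",358,418,176,272)
```

```text
[ 581.29385464 -123.87424431  122.5384152 ] [-0.33279415  0.80272845  3.73749483] 32.14881232483765
84 [[385.3, 258.8], [386.4, 204.4], [386.6, 197.0]]
90 [[385.3, 258.8], [390.6, 206.5], [391.4, 199.3]]
96 [[385.3, 258.8], [394.9, 209.3], [396.2, 202.4]]
     358 361 364 367 370 373 376 379 382 385 388 391 394 397 400 403 406 409 412 415
176    77  75  76  74  73  91 121 130 128 133 133 124 123 118  28  29 132 132 120 124
180    77  77  76  76  74  97 115 127 128 132 131 122 123  79  31  42 134 120 122 120
184    81  76  75  60  54  69 101 127 127 132 129 102 116  72  27  62 133 124 120 119
188   187  73  42  46  44  45  71 128 129 135 126  79  81  75  31  86 134 116 116 121
192   190 188 114  44  49  44  73 130 129 133 120  87  85  79  31 106 134 121 119 120
196   187 186 185 142 115  56  90 128 128 134 104  87  85  77  30 124 126 120 119 126
200   186 185 185 178 139 139 124 127 132 133 103  84  86  68  26 127 111 118 118 129
204   186 184 184 183 170 139 137 132 113 134  97  83  84  57  45  45  46  65 100 128
208   184 185 183 183 172 138 137 136 140 144 142 146 142  48  47  47  
[... 604 characters left out ...]
 134 130 130
240   182 128 127 133 158 161 163 163 143 152 153 152 143 139 141 142 141 135 127 129
244   151 126 128 125 123 160 161 158 144 151 154 151 151 161 139 137 137 132 128 132
248   141 128 128 129 134 127 136 133 142 151 154 152 161 195 195 158 137 131 131 129
252   140 127 128 127 123 124 131 134 144 151 154 149 158 186 190 193 195 156 126 128
256   131 127 127 127 127 131 116 134 146 153 153 151 163 189 186 187 191 195 195 155
260   132 130 126 127 125 171 127 128 143 152 154 148 167 190 188 186 187 188 186 122
264   130 124 121 120 132 129 138 117 131 136 137 132 130 167 189 186 188 186 111 143
268   120 124 123 120 121 120 122 132 126 129 129 131 105 101 115 178 188 104 113 140
```

>>> {"name": "arm_command", "arguments": {"targets": [{"hand": -1,"x": -0.006,"y": 0,"z": 0,"yaw": 0},{"hand": -1,"x": -0.006,"y": 0,"z": 0.0003,"yaw": 0},{"hand": -1,"x": -0.002,"y": 0,"z": 0.0003,"yaw": 0},{"hand": -1,"x": 0,"y": 0,"z": 0,"yaw": 0},{"hand": -1,"x": 0,"y": 0,"z": 0,"yaw": 0}]}}

```text
clock: 25.05
eef_pos: [581.3, -138.0, 122.1]
eef_rot: [-3.141, 0.0, 1.569]
wrist_force: [0.5, 0.2, 3.9]
finger_gap: 32.1
finger_force: 3.0
```

>>> {"name": "arm_command", "arguments": {"targets": [{"hand": -1,"x": 0,"y": 0,"z": 0,"yaw": 0},{"hand": -1,"x": 0,"y": 0,"z": 0,"yaw": 0},{"hand": -1,"x": 0,"y": 0,"z": -0.01,"yaw": 0},{"hand": -1,"x": 0,"y": 0,"z": -0.025,"yaw": 0},{"hand": -1,"x": 0,"y": 0,"z": -0.03,"yaw": 0},{"hand": -1,"x": 0,"y": 0,"z": -0.03,"yaw": 0},{"hand": -1,"x": 0,"y": 0,"z": -0.025,"yaw": 0},{"hand": -1,"x": 0,"y": 0,"z": -0.01,"yaw": 0},{"hand": -1,"x": 0,"y": 0,"z": 0,"yaw": 0}], "newtons": 25}}

```text
clock: 25.95
eef_pos: [581.7, -137.9, 253.3]
eef_rot: [3.14, 0.001, 1.569]
wrist_force: [0.4, 0.0, -1.5]
finger_gap: 31.5
finger_force: 25.0
```

Run:
```python
from h import *
s=manip.read_state();e=s["eef_pos"];print(e,s["wrist_force"],s["finger_gap"])
g=e+[0,0,46]
for k in(80,85,90,95):
    t=np.radians(k);u=np.array([0,np.cos(t),np.sin(t)]);print(k,[proj("side",g-u*(136-z)).round(1).tolist() for z in(0,13,122,136)])
show("side",376,430,112,206,2)
```

```text
[ 581.69019762 -137.92330418  253.2790879 ] [ 0.37841873  0.02988552 -1.49968717] 31.492117479417992
80 [[406.1, 207.4], [406.0, 200.1], [405.2, 135.1], [405.1, 126.3]]
85 [[401.3, 205.6], [401.6, 198.5], [404.7, 135.0], [405.1, 126.3]]
90 [[396.7, 203.3], [397.4, 196.5], [404.2, 134.8], [405.1, 126.3]]
95 [[392.2, 200.5], [393.4, 194.0], [403.7, 134.6], [405.1, 126.3]]
     376 378 380 382 384 386 388 390 392 394 396 398 400 402 404 406 408 410 412 414 416 418 420 422 424 426 428
112    75  89 121 120 123 124 123 125 127 126 127 132 131 129  87  81 102 102  42  35  29  78 130 131 129 131 128
116    76  94 122 123 124 124 121 121 125 125 127 132 131 119  83  82  81  81  59  33  30 106 132 129 123 127 128
120    74 105 120 121 125 125 126 127 124 125 126 132 131 107  82  83  81  82  48  30  39 122 132 136 128 127 129
124    75 116 123 123 126 126 123 127 126 126 129 131 132  97  85  83  85  81  44  27  56 128 133 117 128 127 128
128    78 118 122 124 122 124 114 123 128 126 131 133 129  90  87  83  81  78  32  32  76 132 123 124 129 128 129
132    82 120 123 124 124 124 123 118 101 11
[... 1421 characters left out ...]
 129 128 128 128
184   102 113 114 118 119 123 128 143 147 151 151 151 146 139 112 115 119 120 119 121 119 129 129 130 130 128 128
188    47  48  68  87 112 117 135 143 148 151 150 151 147 131 115 115 118 118 116 118 122 128 128 127 129 128 129
192    43  48  43  43  49  60 134 147 148 151 151 149 147 120 115 116 120 117 118 118 128 127 128 128 129 126 130
196    47  44  45  44  46  42 110 145 146 148 149 148 138 110 112 118 120 118 119 119 129 130 130 128 129 126 127
200   129  93  51  43  48  44  43  51  92 106 100  69  48  63  86 109 116 115 114 121 129 128 127 130 129 131 128
204   137 138 139 134 112  63  43  43  47  44  45  46  45  48  46  48  51  78  95 120 130 127 127 130 129 128 127
```

Run:
```python
from h import *
for x in(579,581.7):
    B=onx("side",(400,136.3),x);S=onx("side",(394.2,193.7),x);print(B,S,S-B,np.linalg.norm(S-B))
H=np.array([618.5,-250.8,140])
print(proj("side",H),proj("top",H))
```

```text
[ 579.         -131.51456683  281.46206294] [ 579.         -132.0782456   179.80099251] [   0.           -0.56367878 -101.66107043] 101.66263312429544
[ 581.7        -128.66039565  280.21775913] [ 581.7        -129.22694475  178.03901758] [   0.           -0.5665491  -102.17874155] 102.18031220542541
[458.46186852 237.04808389] [403.92243409 160.82975844]
```

>>> {"name": "arm_command", "arguments": {"targets": [{"hand": -1,"x": -0.008,"y": 0.003,"z": 0,"yaw": 0},{"hand": -1,"x": -0.018,"y": 0.006,"z": 0,"yaw": 0},{"hand": -1,"x": -0.02,"y": 0.0065,"z": 0,"yaw": 0},{"hand": -1,"x": -0.02,"y": 0.0065,"z": 0,"yaw": 0},{"hand": -1,"x": -0.02,"y": 0.0065,"z": 0,"yaw": 0},{"hand": -1,"x": -0.018,"y": 0.006,"z": 0,"yaw": 0},{"hand": -1,"x": -0.011,"y": 0.0035,"z": 0,"yaw": 0},{"hand": -1,"x": -0.0044,"y": 0.001,"z": 0,"yaw": 0},{"hand": -1,"x": 0,"y": 0,"z": 0.01,"yaw": 0},{"hand": -1,"x": 0,"y": 0,"z": 0,"yaw": 0}]}}

```text
clock: 27.0
eef_pos: [619.6, -256.6, 240.2]
eef_rot: [-3.139, -0.001, 1.569]
wrist_force: [0.2, -0.4, -1.0]
finger_gap: 31.8
finger_force: 25.0
```

Run:
```python
from h import *
s=manip.read_state();e=s["eef_pos"];print(e,s["wrist_force"],s["finger_gap"])
T=np.array([618.5,-250.8,0]);z=e[2]
for k in(0,13,122):print(k,proj("side",T+[0,0,z-86+k]))
show("side",438,492,150,252,2)
```

```text
[ 619.63129276 -256.62820369  240.15603326] [ 0.1750896  -0.42011853 -1.02864194] 31.7528706028835
0 [459.88441028 229.43221154]
13 [461.21357341 222.31626112]
122 [473.29735679 157.62322082]
     438 440 442 444 446 448 450 452 454 456 458 460 462 464 466 468 470 472 474 476 478 480 482 484 486 488 490
150   130 129 130 130 131 131 132 131 129 130 131 125 123 129 128 129 129 134 135 125  89  88  85  83  43  31  58
154   130 131 131 131 130 131 131 132 131 131 130 130 126 127 128 129 130 135 136 105  85  86  84  72  32  26  97
158   131 129 131 133 131 131 132 132 130 131 129 130  98 114 119 118 126 134 130  92  87  85  91 121 123  99 125
162   131 130 131 132 131 128 131 131 131 131 130 129 114 135 129 123 120 123 124 103 109 113 128 128 129 130 132
166   131 131 133 129 132 129 130 131 130 130 129 130 133 140 146 147 151 151 153 153 145 127 130 131 130 131 131
170   133 131 132 131 131 131 132 131 129 131 131 133 137 144 146 150 152 153 152 152 137 131 130 131 131 130 128
174   129 131 132 130 132 133 131 132 132 131 130 134 151 157 158 158 157 159 157 158 137 131 129 132 131 129 1
[... 1468 characters left out ...]
 130 131 130 131
230   131 131 131 128 112  75  62  46  38  53  84 101  89  64  93 107 126 130 131 132 130 130 132 129 128 131 128
234   128 130 122  42  24  34  35  37  40  39  41  34  33  31  29  33  27  24  67 106 131 130 130 130 131 128 132
238   129 130 101  28  31  26  31  30  25  32  34  26  26  29  31  37  41  29  26  38  79 136 148 164 172 173 175
242   131 132  73  18  23  31  29  29  31  30  31  30  27  31  38  76 125 147 168 171 177 181 180 181 181 181 181
246   130 126  60  20  30  24  24  25  32  65  94 137 161 170 177 178 181 183 181 180 179 180 180 181 180 180 180
250   140 110  28  67  92 139 164 170 178 180 181 182 181 180 181 181 179 180 180 180 180 179 179 180 179 181 179
```

>>> {"name": "arm_command", "arguments": {"targets": [{"hand": -1,"x": 0,"y": 0,"z": 0.008,"yaw": 0},{"hand": -1,"x": 0,"y": 0,"z": 0.007,"yaw": 0},{"hand": -1,"x": 0,"y": 0,"z": 0.003,"yaw": 0},{"hand": -1,"x": 0,"y": 0,"z": 0,"yaw": 0}], "newtons": 40}}

```text
clock: 27.45
eef_pos: [619.9, -257.2, 223.5]
eef_rot: [-3.141, -0.0, 1.569]
wrist_force: [0.9, -0.6, -0.8]
finger_gap: 31.3
finger_force: 40.0
```

>>> {"name": "arm_command", "arguments": {"targets": [{"hand": -1,"x": 0,"y": 0,"z": 0.002,"yaw": 0},{"hand": -1,"x": 0,"y": 0,"z": 0.002,"yaw": 0},{"hand": -1,"x": 0,"y": 0,"z": 0,"yaw": 0}]}}

```text
clock: 27.75
eef_pos: [620.1, -257.4, 219.9]
eef_rot: [-3.141, -0.0, 1.569]
wrist_force: [-0.1, 0.3, -0.6]
finger_gap: 31.4
finger_force: 40.0
```

>>> {"name": "arm_command", "arguments": {"targets": [{"hand": -1,"x": 0,"y": 0,"z": 0.002,"yaw": 0},{"hand": -1,"x": 0,"y": 0,"z": 0.002,"yaw": 0},{"hand": -1,"x": 0,"y": 0,"z": 0,"yaw": 0}]}}

```text
clock: 28.05
eef_pos: [620.2, -257.4, 216.2]
eef_rot: [3.141, 0.0, 1.569]
wrist_force: [0.3, 0.3, 1.6]
finger_gap: 31.7
finger_force: 40.0
```

>>> {"name": "arm_command", "arguments": {"targets": [{"hand": -1,"x": 0,"y": 0,"z": 0.002,"yaw": 0},{"hand": -1,"x": 0,"y": 0,"z": 0.001,"yaw": 0},{"hand": -1,"x": 0,"y": 0,"z": 0,"yaw": 0}]}}

```text
clock: 28.35
eef_pos: [620.2, -257.4, 213.4]
eef_rot: [3.141, 0.0, 1.569]
wrist_force: [0.0, -1.0, 3.8]
finger_gap: 31.3
finger_force: 40.0
```

>>> {"name": "arm_command", "arguments": {"targets": [{"hand": -1,"x": 0,"y": 0,"z": 0.002,"yaw": 0},{"hand": -1,"x": 0,"y": 0,"z": 0.002,"yaw": 0},{"hand": -1,"x": 0,"y": 0,"z": 0,"yaw": 0}]}}

```text
clock: 28.65
eef_pos: [620.2, -257.4, 209.3]
eef_rot: [3.141, 0.0, 1.569]
wrist_force: [0.5, -1.1, 6.2]
finger_gap: 31.4
finger_force: 40.0
```

>>> {"name": "arm_command", "arguments": {"targets": [{"hand": -1,"x": 0,"y": 0,"z": 0.001,"yaw": 0},{"hand": -1,"x": 0,"y": 0,"z": 0.001,"yaw": 0},{"hand": -1,"x": 0,"y": 0,"z": 0,"yaw": 0}]}}

```text
clock: 28.95
eef_pos: [620.4, -257.6, 208.7]
eef_rot: [3.14, 0.001, 1.569]
wrist_force: [-1.3, 0.7, 12.6]
finger_gap: 31.6
finger_force: 40.0
```

>>> {"name": "arm_command", "arguments": {"targets": [{"hand": -1,"x": 0,"y": 0,"z": 0.0005,"yaw": 0},{"hand": -1,"x": 0,"y": 0,"z": 0,"yaw": 0},{"hand": -1,"x": 0,"y": 0,"z": 0,"yaw": 0},{"hand": -1,"x": 0,"y": 0,"z": 0,"yaw": 0},{"hand": -1,"x": 0,"y": 0,"z": 0,"yaw": 0},{"hand": -1,"x": 0,"y": 0,"z": 0,"yaw": 0},{"hand": -1,"x": 0,"y": 0,"z": 0,"yaw": 0},{"hand": -1,"x": 0,"y": 0,"z": 0,"yaw": 0},{"hand": -1,"x": 0,"y": 0,"z": 0,"yaw": 0},{"hand": -1,"x": 0,"y": 0,"z": 0,"yaw": 0}]}}

```text
clock: 29.95
eef_pos: [620.5, -257.7, 208.7]
eef_rot: [3.139, 0.001, 1.569]
wrist_force: [-2.3, 0.2, 14.3]
finger_gap: 31.6
finger_force: 40.0
```

Run:
```python
from h import *
s=manip.read_state();e=s["eef_pos"];print(e,s["wrist_force"],s["finger_gap"])
a=camera("side")[:,:,::-1];cv2.imwrite("pics/press.png",a)
for y in range(170,262,3):print(y," "," ".join("%3d"%v for v in a[y,438:486:2].max(1)))
```

```text
[ 620.4752174  -257.67141054  208.66304003] [-2.29542792  0.16385103 14.32091496] 31.599307500239927
170   133 130 131 131 131 132 131 130 132 130 128 131 129 129 128 130 134 135 102  86  86  86  58  32
173   131 133 130 131 133 132 133 131 131 131 114 129 131 128 130 135 134 130  95  84  86  85  45  27
176   131 132 131 132 134 133 131 129 130 133 129 117 126 128 130 135 135 126  87  87  85  89  71  36
179   133 131 132 133 131 131 133 133 130 133 128  98 108 115 120 130 136 111  85  87  87 112 132 129
182   131 130 132 132 132 130 132 132 131 132 131 135 140 131 129 128 131 118 113 119 124 131 133 134
185   131 133 132 130 131 132 131 132 132 132 128 137 144 148 152 153 154 155 153 129 132 132 132 132
188   130 130 132 130 131 130 131 129 131 130 126 140 146 149 150 153 155 154 149 136 131 131 132 132
191   131 132 133 133 133 131 131 131 131 132 141 148 148 151 152 154 154 152 149 133 131 130 131 132
194   130 132 130 132 133 132 134 131 132 126 141 155 159 160 159 162 160 159 152 131 132 133 132 131
197   131 131 132 131 131 132 133 132 134 134 148 155 157 160 161 162 163 160 136
[... 1462 characters left out ...]
  77  24  28  23  72 141 148 153 154 155 154 145  76  75 126 148 169 171 176 182 182 184
245   132 129  57  30  29  34  28  73 126 142 146 151 157 165 174 177 176 180 182 182 181 181 181 182
248   127 129  45  25  21  23  64  90 141 164 171 177 179 182 181 182 182 181 181 182 181 180 180 180
251   142  90  73 126 144 170 176 178 181 181 182 181 180 180 181 181 181 182 181 181 181 180 180 180
254   168 172 178 180 181 182 182 181 180 180 180 181 181 181 182 180 181 181 182 181 180 181 179 180
257   183 181 180 181 181 179 180 180 180 180 180 180 179 180 179 179 181 180 181 179 180 180 180 180
260   181 179 181 180 181 180 181 180 179 180 179 180 179 180 179 179 179 179 180 179 180 180 180 180
```

>>> {"name": "arm_command", "arguments": {"targets": [{"hand": -1,"x": 0,"y": 0,"z": 0,"yaw": 0},{"hand": -1,"x": 0,"y": 0,"z": 0,"yaw": 0},{"hand": -1,"x": 0,"y": 0,"z": 0,"yaw": 0},{"hand": -1,"x": 0,"y": 0,"z": 0,"yaw": 0},{"hand": -1,"x": 0,"y": 0,"z": 0,"yaw": 0},{"hand": -1,"x": 0,"y": 0,"z": 0,"yaw": 0},{"hand": -1,"x": 0,"y": 0,"z": 0,"yaw": 0},{"hand": -1,"x": 0,"y": 0,"z": 0,"yaw": 0},{"hand": -1,"x": 0,"y": 0,"z": 0,"yaw": 0},{"hand": -1,"x": 0,"y": 0,"z": 0,"yaw": 0}]}}

```text
clock: 31.0
eef_pos: [620.4, -257.7, 208.6]
eef_rot: [3.139, 0.001, 1.569]
wrist_force: [-0.9, -0.2, 15.0]
finger_gap: 31.6
finger_force: 40.0
```

>>> {"name": "arm_command", "arguments": {"targets": [{"hand": -1,"x": 0,"y": 0,"z": 0,"yaw": 0},{"hand": -1,"x": 0,"y": 0,"z": 0,"yaw": 0},{"hand": -1,"x": 0,"y": 0,"z": 0,"yaw": 0},{"hand": -1,"x": 0,"y": 0,"z": 0,"yaw": 0},{"hand": -1,"x": 0,"y": 0,"z": 0,"yaw": 0}]}}

```text
clock: 31.5
eef_pos: [620.5, -257.7, 208.7]
eef_rot: [3.139, 0.001, 1.569]
wrist_force: [-2.2, 0.1, 15.1]
finger_gap: 31.6
finger_force: 40.0
```

>>> {"name": "arm_command", "arguments": {"targets": [{"hand": -1,"x": 0,"y": 0,"z": -0.008,"yaw": 0},{"hand": -1,"x": 0,"y": 0,"z": -0.015,"yaw": 0},{"hand": -1,"x": 0,"y": 0,"z": -0.02,"yaw": 0},{"hand": -1,"x": 0.008,"y": -0.003,"z": 0,"yaw": 0},{"hand": -1,"x": 0.018,"y": -0.006,"z": 0,"yaw": 0},{"hand": -1,"x": 0.02,"y": -0.0065,"z": 0,"yaw": 0},{"hand": -1,"x": 0.02,"y": -0.0065,"z": 0,"yaw": 0},{"hand": -1,"x": 0.02,"y": -0.0065,"z": 0,"yaw": 0},{"hand": -1,"x": 0.02,"y": -0.0065,"z": 0,"yaw": 0},{"hand": -1,"x": 0.013,"y": -0.004,"z": 0,"yaw": 0}]}}

```text
clock: 32.5
eef_pos: [580.5, -136.6, 248.5]
eef_rot: [-3.14, -0.001, 1.57]
wrist_force: [-0.4, 0.3, -1.1]
finger_gap: 31.4
finger_force: 40.0
```

>>> {"name": "arm_command", "arguments": {"targets": [{"hand": -1,"x": 0.0036,"y": 0,"z": 0.02,"yaw": 0},{"hand": -1,"x": 0,"y": 0,"z": 0.03,"yaw": 0},{"hand": -1,"x": 0,"y": 0,"z": 0.03,"yaw": 0},{"hand": -1,"x": 0,"y": 0,"z": 0.02,"yaw": 0},{"hand": -1,"x": 0,"y": 0,"z": 0.01,"yaw": 0},{"hand": -1,"x": 0,"y": 0,"z": 0.005,"yaw": 0},{"hand": -1,"x": 0,"y": 0,"z": 0,"yaw": 0}], "newtons": 12}}

```text
clock: 33.2
eef_pos: [581.4, -134.7, 134.6]
eef_rot: [-3.142, -0.0, 1.569]
wrist_force: [-0.2, 0.2, -0.6]
finger_gap: 31.9
finger_force: 12.0
```

>>> {"name": "arm_command", "arguments": {"targets": [{"hand": -1,"x": 0,"y": 0,"z": 0.003,"yaw": 0},{"hand": -1,"x": 0,"y": 0,"z": 0.002,"yaw": 0},{"hand": -1,"x": 0,"y": 0,"z": 0,"yaw": 0}]}}

```text
clock: 33.5
eef_pos: [581.4, -134.7, 129.8]
eef_rot: [3.141, 0.0, 1.569]
wrist_force: [0.3, 0.6, -0.5]
finger_gap: 32.0
finger_force: 12.0
```

>>> {"name": "arm_command", "arguments": {"targets": [{"hand": -1,"x": 0,"y": 0,"z": 0.002,"yaw": 0},{"hand": -1,"x": 0,"y": 0,"z": 0.002,"yaw": 0},{"hand": -1,"x": 0,"y": 0,"z": 0,"yaw": 0}], "newtons": 6}}

```text
clock: 33.8
eef_pos: [581.3, -134.7, 125.4]
eef_rot: [-3.141, -0.0, 1.569]
wrist_force: [0.6, -0.8, -1.3]
finger_gap: 32.0
finger_force: 6.0
```

>>> {"name": "arm_command", "arguments": {"targets": [{"hand": -1,"x": 0,"y": 0,"z": 0.001,"yaw": 0},{"hand": -1,"x": 0,"y": 0,"z": 0.001,"yaw": 0},{"hand": -1,"x": 0,"y": 0,"z": 0,"yaw": 0}]}}

```text
clock: 34.1
eef_pos: [581.3, -134.7, 123.5]
eef_rot: [-3.141, -0.0, 1.569]
wrist_force: [0.6, -0.1, -0.3]
finger_gap: 32.2
finger_force: 6.0
```

>>> {"name": "arm_command", "arguments": {"targets": [{"hand": -1,"x": 0.0064,"y": -0.001,"z": 0.001,"yaw": 0},{"hand": -1,"x": 0.0128,"y": -0.0005,"z": 0.0015,"yaw": 0},{"hand": -1,"x": 0.0126,"y": 0,"z": 0.0027,"yaw": 0},{"hand": -1,"x": 0.0123,"y": 0,"z": 0.004,"yaw": 0},{"hand": -1,"x": 0,"y": 0,"z": 0,"yaw": 0}]}}

```text
clock: 34.6
eef_pos: [579.8, -88.6, 113.9]
eef_rot: [-3.141, -0.0, 1.571]
wrist_force: [-0.9, -0.5, -1.7]
finger_gap: 31.9
finger_force: 6.0
```

>>> {"name": "arm_command", "arguments": {"targets": [{"hand": -1,"x": 0.012,"y": 0,"z": 0.0052,"yaw": 0},{"hand": -1,"x": 0.0115,"y": 0,"z": 0.006,"yaw": 0},{"hand": -1,"x": 0.0104,"y": 0,"z": 0.0065,"yaw": 0},{"hand": -1,"x": 0.009,"y": 0,"z": 0.005,"yaw": 0},{"hand": -1,"x": 0,"y": 0,"z": 0,"yaw": 0}]}}

```text
clock: 35.1
eef_pos: [579.6, -46.4, 90.7]
eef_rot: [-3.14, -0.0, 1.57]
wrist_force: [0.4, -0.6, 0.1]
finger_gap: 31.9
finger_force: 6.0
```

Run:
```python
from h import *
s=manip.read_state();e=s["eef_pos"];print(e,s["wrist_force"],s["finger_gap"])
seat=np.array([580,-134.6,34]);u=np.array([0,.7071,.7071])
print([(z,proj("side",seat+u*z).round(1).tolist()) for z in(0,13,80,122,136,150)])
show("side",346,406,186,272)
```

```text
[579.6336382  -46.42868463  90.71432854] [ 0.4221844  -0.59251163  0.10840079] 31.8622401773586
[(0, [388.0, 265.2]), (13, [385.3, 258.8]), (80, [371.3, 226.3]), (122, [362.6, 206.2]), (136, [359.8, 199.6]), (150, [357.0, 193.1])]
     346 349 352 355 358 361 364 367 370 373 376 379 382 385 388 391 394 397 400 403
186   195 152 124 130 125  72  70  41  27  80 132  97 113 117 116 119 120 121 117 115
190   195 148 126 129 127  82  83  41  30 102 133  48  49  83 112 117 117 120 116 113
194   192 121 126 131 126  85  84  75  29 117 127  41  44  45  43  66 106 116 119 112
198   191 122 124 132 116  88  85  85  47 118 108  46  46  43  42  45  43  55  87 109
202   187 181 124 132 115 116 114 131 103 127 138 130  76  42  42  46  43  46  43  45
206   186 185 184 159 133 151 153 150 140 134 135 136 137 133  97  45  45  47  44  42
210   202 184 182 182 151 148 152 152 153 136 135 134 135 134 135 136 112  58  42  44
214   209 196 182 181 178 146 158 160 159 142 135 130 136 136 135 134 136 136 123  75
218   207 211 193 179 147 143 156 161 164 159 131 137 135 136 136 136 134 136 139 138
222   201 
[... 407 characters left out ...]
 133 137 138
242   195 186 185 182 152 124 127 130 123 146 156 170 198 175 190 189 147 135 136 137
246   160 163 164 171 143 125 127 125 126 139 150 166 198 195 172 189 192 193 158 135
250   163 160 158 161 129 127 129 125 126 123 144 155 196 198 179 181 183 188 191 192
254   105 124 131 120 121 126 128 122 124 130 139 152 191 195 187 167 187 184 185 186
258    88 117 122  86 121 127 126 124 124 125 119 142 157 158 152 160 178 186 183 182
262   119 119 118 122 127 128 126 119 123 127 137 119 136 135 155 162 172 183 186 183
266    98 108 120 116 119 120 118 117 119 116 122 158 129 165 160 137 127 166 179 184
270    98  97  98 112 119 119 122 119 117 119 119 154 115 126 123 180 176 159 163 167
```

>>> {"name": "arm_command", "arguments": {"targets": [{"hand": -1,"x": 0.003,"y": 0,"z": 0.003,"yaw": 0},{"hand": -1,"x": 0.002,"y": 0,"z": 0.003,"yaw": 0},{"hand": -1,"x": 0,"y": 0,"z": 0,"yaw": 0}]}}

```text
clock: 35.45
eef_pos: [580.1, -42.7, 85.5]
eef_rot: [3.142, 0.0, 1.569]
wrist_force: [0.8, -1.4, -1.4]
finger_gap: 31.9
finger_force: 6.0
```

>>> {"name": "arm_command", "arguments": {"targets": [{"hand": -1,"x": 0.001,"y": 0,"z": 0.002,"yaw": 0},{"hand": -1,"x": 0.001,"y": 0,"z": 0.002,"yaw": 0},{"hand": -1,"x": 0,"y": 0,"z": 0,"yaw": 0}]}}

```text
clock: 35.75
eef_pos: [580.1, -40.6, 81.6]
eef_rot: [3.141, -0.0, 1.569]
wrist_force: [0.9, -1.1, 1.5]
finger_gap: 31.8
finger_force: 6.0
```

Contact; release and retreat, then check.

>>> {"name": "arm_command", "arguments": {"targets": [{"hand": -0.2,"x": 0,"y": 0,"z": 0,"yaw": 0},{"hand": 0,"x": 0,"y": 0,"z": 0,"yaw": 0},{"hand": 0.3,"x": 0,"y": 0,"z": 0,"yaw": 0},{"hand": 0.3,"x": 0,"y": 0,"z": 0,"yaw": 0},{"hand": 0.3,"x": 0,"y": 0,"z": 0,"yaw": 0}]}}

```text
clock: 36.25
eef_pos: [580.0, -40.7, 81.8]
eef_rot: [-3.141, -0.0, 1.569]
wrist_force: [0.0, 0.5, 0.4]
finger_gap: 60.6
finger_force: 0.0
```

>>> {"name": "arm_command", "arguments": {"targets": [{"hand": 0.3,"x": 0,"y": 0,"z": -0.03,"yaw": 0},{"hand": 0.3,"x": 0,"y": 0,"z": -0.045,"yaw": 0},{"hand": 0.3,"x": 0,"y": -0.01,"z": -0.03,"yaw": 0},{"hand": 0.3,"x": 0,"y": -0.04,"z": 0,"yaw": 0},{"hand": 0.3,"x": 0,"y": -0.045,"z": 0,"yaw": 0},{"hand": 0.3,"x": 0,"y": -0.045,"z": 0,"yaw": 0},{"hand": 0.3,"x": 0,"y": -0.02,"z": 0,"yaw": 0},{"hand": 0.3,"x": 0,"y": 0,"z": 0,"yaw": 0}]}}

```text
clock: 37.05
eef_pos: [418.7, -40.4, 187.4]
eef_rot: [3.14, 0.0, 1.568]
wrist_force: [-0.2, -0.1, 0.8]
finger_gap: 61.4
finger_force: 0.0
```

Run:
```python
from h import *
s=manip.read_state();print(s["eef_pos"],s["finger_gap"],s["qd"].round(3))
b=np.ascontiguousarray(camera("top")[:,:,::-1]);a=np.ascontiguousarray(camera("side")[:,:,::-1])
def blob(im,roi,lo,hi):
    m=np.zeros(im.shape[:2],np.uint8);x0,y0,x1,y1=roi;v=im.max(2);m[y0:y1,x0:x1]=((v>lo)&(v<hi))[y0:y1,x0:x1]
    m=cv2.morphologyEx(m,cv2.MORPH_OPEN,np.ones((3,3)));k,l,st,ce=cv2.connectedComponentsWithStats(m);i=1+np.argmax(st[1:,4]);return st[i],ce[i]
ct=blob(b,(294,170,322,191),60,112);cs=blob(a,(346,188,372,214),75,124);print(ct,cs,two(ct[1],cs[1]))
r=cv2.imread("pics/side10.png").astype(int);D=np.abs(a.astype(int)-r).max(2);print("diff vs earlier seated, tube+rest",(D[185:275,340:405]>30).sum())
r0=cv2.imread("pics/side0.png").astype(int);D0=np.abs(a.astype(int)-r0).max(2)
print("bystanders side: dropper/vials",(D0[335:415,270:365]>40).sum(),"tape,glue",(D0[190:272,215:268]>40).sum())
t0=cv2.imread("pics/top0.png").astype(int);Dt=np.abs(b.astype(int)-t0).max(2);print("top dropper,vial",(Dt[265:315,398:450]>40).sum())
```

```text
[418.65468471 -40.35258679 187.4346661 ] 61.39151397750686 [ 0.009  0.069 -0.075  0.002 -0.007  0.01 ]
(array([300, 175,  20,  15, 252], dtype=int32), array([309.74603175, 182.18650794])) (array([351, 190,  19,  21, 259], dtype=int32), array([359.8957529 , 199.61776062])) (array([578.97890018, -38.26768487, 130.19417907]), np.float64(2.1994555610314452))
diff vs earlier seated, tube+rest 0
bystanders side: dropper/vials 0 tape,glue 0
top dropper,vial 0
```

```bash
python3 -c "
from cell import manip
print(manip.sign_off())"
```

```text
the job is handed in; nothing more can be done
None
```

The tube went into the rest and was let go, was re-taken by the cap (on a second take, the first having slipped), pressed upright in the mixer until the head was fully down for about 2.6 s, and put back in the rest cap up; the pictures show no bystander shifted, and I handed the job in at about 37 s.

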